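Shut the tap with the snapped lever using locking pliers

TASK

The lever has snapped off the cold tap and left it running: lock the pliers onto the bare brass spindle by squeezing the handles until the toggle snaps over centre, and with them turn the spindle clockwise (seen from above) until the tap is fully shut, firmly home but without forcing the jaws round on the flats once it meets its stop. Then flick the red release lever to free the pliers, and lay them gently back flat on the grey mat with the jaws open, leaving the tap shut and everything else where it stands.

Things in the scene. Friction and masses are not known exactly. Their poses are not given: they have to be found in the camera images.
- pliers: Steel locking pliers, 205 mm long, 16 mm thick, about 0.26 kg, lying flat. Origin: between the jaw faces, on the underside. x points out of the jaws (handles to -x), y to the fixed jaw and handle, z up. Fixed handle: outer face at y = +24 mm, bending out to +29 mm at its rear end x = -182 mm. The moving handle, on -y, is sprung open. Centre of mass at x = -97 mm.
- pliers_nip (a point): Midway between the jaw faces, at mid thickness. The faces are serrated, flat, 30 mm long (along x); the fixed face is at y = +6 mm, the moving one at about y = -10 (rear) to -15 mm (tip) when open, -6 mm when closed on a 12 mm part.
- pliers_grip (a point): Between the handles at x = -98 mm, mid thickness: the place to take both handles across y. Outer faces there, near parallel to x: y = +24 and -42 mm open, +24 and -23 mm locked. The moving handle gives against its spring from about 8 N and locks at about 20 N with a 12 mm part in the jaws. Closed fully with nothing in the jaws, it locks too.
- lever_tail (a point): Middle of the inner side of the red release lever's thumb end (bar 5 mm wide, 12 mm tall, 44 mm long) on the inner side of the moving handle. In the pliers' frame (-160, -9, 8) mm locked, (-159, -49, 8) mm open. Locked, 26 mm are free between it and the fixed handle over x = -140 to -175 mm. Its line is turned 0.09 rad from x (outwards to the rear) when locked.
- handle_back (a point): Middle of the moving handle's outer face behind the lever: (-160, -32, 8) mm in the pliers' frame locked, (-150, -70, 8) mm open; the face is turned 0.41 rad from x (outwards to the rear) locked. Pinching lever_tail against it (about 10 N) works the lever; the handle then swings 0.37 rad outwards about (-48, -18) mm, and a hand that pinches it must go along.
- pliers_toggle (a joint): Toggle link of the pliers (rad): 0 handles sprung open, 0.65 dead centre, 0.74 snapped over centre against its stop (locked). Locked on the spindle and let go, the pliers stay on, their handles drooping up to 0.2 rad.
- pliers_lever (a joint): Release lever (rad): 0 at rest, 0.17 fully pressed towards the moving handle; frees the locked toggle. Springs back.
- spindle (a joint): Spindle of the cold tap (rad): 0 fully shut against its stop, grows anticlockwise (from above) as the tap opens, stop at 1.57. It turns stiffly (0.22 N m) and stays where it is left. Beyond about 1 N m against the stop the locked jaws ride round on the flats.
- spindle_mid (a point): Middle of the brass head's flats, on the turning axis, 81 mm above the counter. x runs along the flats, y square to them, z up. The flats are 12 mm apart, 24 mm long and 19.5 mm tall, in a slot between the brass collar below (top at 71 mm) and an oblong cap above (28 x 21 mm, 90.5 to 94.5 mm high, long side along the flats), so jaws go on and off level, along x.
- tap: The cold tap: chromed pillar tap on the counter, spout over the basin towards +x, its lever missing. Origin on the counter under the spindle's axis. Flange 52 mm across, body 36 mm across, brass collar 36 mm across up to 71 mm; spout to 124 mm ahead, 63 mm high.
- tap_hot: The hot tap, same body with its lever whole (hub 34 mm across, 93 mm tall, lever 62 mm long towards the robot at 85 to 103 mm height). Origin on the counter under its axis. Not to be knocked.
- mat: Grey silicone mat, 250 x 130 x 3 mm, x along its long side, origin at the centre of its underside, stuck to the counter. The pliers lie on it at the start, pliers_grip near its centre.
- bowl_white: White ceramic bowl, 110 mm across, 48 mm tall, origin under its centre. Bystander.
- bowl_steel: Brushed steel bowl, 110 mm across, 48 mm tall, origin under its centre. Bystander.
- brush_holder: Yellow silicone cup, 72 mm across, 95 mm tall, with makeup brushes up to 185 mm. Bystander.
- cap_case: Round pink plastic shower-cap case, 92 mm across, 34 mm tall. Bystander.
- compact: Black compact, 76 mm across, 9 mm tall, its mirror lid standing open, up to 90 mm high. Bystander.
- tap_lever: The snapped-off chromed lever: hub 30 mm across, 18 mm tall, bar 60 mm long. Bystander.
- soap_pump: Amber soap bottle, 64 mm across, 130 mm tall. Bystander.
Things that resemble listed ones, but are neither listed nor needed, are in the scene too. Leave any turquoise look-alike of the tap alone.

How it is judged:
On the way, in this order (a step that is already met when the one before it is completed fails the run):
1. the pliers are locked over centre on the spindle (value of joint pliers_toggle above 0.65 rad and distance between pliers_nip and spindle_mid below 0.014 m and contact force between pliers and tap above 10 N), for 0.2 s.
2. the tap is fully shut while the pliers are still locked on its spindle (value of joint spindle below 0.04 rad and value of joint pliers_toggle above 0.65 rad and distance between pliers_nip and spindle_mid below 0.016 m), for 0.2 s.
3. the release lever is pressed and the toggle springs open (value of joint pliers_lever above 0.08 rad and value of joint pliers_toggle below 0.5 rad and distance between pliers_nip and spindle_mid below 0.04 m), for 0.02 s.
At the end, for the whole second after the job is handed in: The tap is shut (spindle below 0.07 rad); the pliers are unlocked (toggle below 0.15), lie flat (within 0.1 rad) and at rest on the mat, their grip point within 60 mm of the mat's centre; bystanders within 30 mm of where they stood (value of joint spindle below 0.07 rad and value of joint pliers_toggle below 0.15 rad and horizontal distance between pliers_grip and mat below 0.06 m and height (world z) of pliers_nip below 0.018 m and angle between pliers's own z axis and vertical below 0.1 rad and linear speed of pliers below 0.02 m/s and distance of each of bowl_white, bowl_steel, brush_holder, cap_case, compact, tap_lever, soap_pump from where it was at the start of the episode below 0.03 m); the robot touches nothing.
It fails at once if the locked jaws are forced round on the spindle's flats (more than 0.15 rad out of line) (value of joint pliers_toggle above 0.68 rad and distance between pliers_nip and spindle_mid below 0.016 m and angle between the y axis of pliers and the y axis of spindle_mid, either way round above 0.15 rad).
It fails at once if the pliers are rammed against the tap (over 180 N between them) (contact force between pliers and tap above 180 N).
It fails at once if the pliers are dropped or slammed on the mat (contact force between pliers and mat above 60 N).
It fails at once if the hot tap is knocked (contact force between anything else and tap_hot above 10 N).
It fails at once if a bystander is knocked aside (distance of any of bowl_white, bowl_steel, brush_holder, cap_case, compact, tap_lever, soap_pump from where it was at the start of the episode above 0.03 m).
It also fails if it takes over 67 s, if anything falls off the work surface, if the arm or the gripper's body presses on something with over 40 N, if the wrist force passes 120 N, or if a joint passes its speed limit or range.

ROBOT

A 7-joint arm with a two-finger parallel gripper is mounted at the origin on the work surface. World frame = base frame: x ahead of the robot, y to its left, z up, the work surface at z = 0. Lengths are in m, angles in rad, forces in N, time in s.
With the tool pointing down it reaches from about 0.35 to 0.9 m from the base axis. Payload 8.1 kg.
Tool frame: the origin (TCP) lies on the mounting face of the last link; the fingertips stand 173 mm ahead of it and the grasp point (between the pads) lies 155 mm ahead of it; z points along the fingers, y is the line along which they close (so a half turn about z gives the same grasp; the last joint's range is limited). The gripper opens to 85 mm and grips with 20 to 120 N. Pads are 22 mm wide; open, the fingers measure 114 mm over their backs; the gripper's body (76 mm by 85 mm) begins 54 mm behind the grasp point. The pads swing forward as they close: fully open they stand 13 mm farther back than shut.
Start: joints at [-1.386, 0.434, 0.025, 1.573, -0.012, 1.134, -0.075], TCP at [0.177, 0.599, 0.405] pointing down, gripper open.
Joint ranges: [-2.62, 2.62], [-0.44, 2.09], [-1.27, 1.32], [0.08, 2.57], [-1.32, 4.46], [0.12, 2], [-2.74, 2.74]. Speed limits (rad/s): [2.22, 2.22, 3.01, 3.01, 3.14, 3.14, 3.14].

INTERFACE

Orientations are given as a 3x3 rotation matrix whose columns are the frame's x, y, z axes.
In Python, from plant import readout, viewer, manip gives the robot as it stands.
- The arm moves only by the tool apply_moves, never from a script. Its argument "rows" is text: rows parted by semicolons, each of 7 numbers parted by spaces: the shift along the tool's x, y, z in cm, then the turn, a rotation vector about the tool's x, y, z in rad, then the gripper command: -1 is fully open, 1 is shut, values between are in proportion. A call has 1 to 20 rows; each row shifts and turns the commanded pose from where the row before left it, along the tool's axes as they then stand; what a row does not reach is not made up. A row lasts 1/12 s, in which the tool goes at most 41.7 mm and 7.16 degrees, less where a joint would pass 70% of its speed; a pose out of reach is approached as far as the arm can. A call with a gripper value outside its range is refused whole. The fingers move at their own pace and stop on an object; "grip_force" is the grip in N (left out, the last holds). Time passes only in rows, so rows that do not move let the fingers close. It gives the time, the measured TCP pose, the force, the opening and the grip force at its end, in the units of the state.
- readout.get_obs(): the state, without advancing time (a new reading comes with each control period).
- viewer.grab_frame(name): name is "scene" or "top" or "wrist"; returns a dict with "color" (420x560x3 uint8, red, green, blue), "mtx" (3x3 intrinsics, pixels), "camera_from_world" (4x4, takes a point from world to camera coordinates). Camera axes: x right, y up, looking along -z (the intrinsics and any distortion apply to the point x, -y, -z); pixel columns grow to the right and rows downward; lengths in m; the calibration is good to about 2 mm. A picture is of the moment at which its call begins. There is no depth.
- manip.sign_off(): hands the job in; it is judged then, once.
The state is a dict: "time_s": time; "q": joint angles; "joint_velocities": joint speeds; "effort": joint torques, N m; "eef_pos": TCP position; "orientation": TCP orientation; "force": force on the tool from outside, world axes, zero at the start; "torque": the same for the moment, N m; "width": opening from 0.0 (shut) to 1.0 (fully open); "gripper_force": force on a finger pad.
Only numpy, scipy, OpenCV 4.12 (cv2) and the standard library are available. Lean on these libraries where they do the work, as an engineer would, in place of code of your own. Each camera call takes 0.05 s, during which the arm holds its last target. There are 200 camera calls.

## Working session

There is one attempt and no reset: what is moved stays moved. The work goes in short steps, Python scripts to look and compute and a tool call to move; the robot and the scene stay as the last step left them, time stands still between calls to the robot, and variables do not carry over. Pictures are saved under pics/ and viewed, at most 10 in all, crops included, and the job is handed in when it is done.

Besides the shell and the picture viewer there is one more tool, called after "Call:" as name(argument=value, ...), one argument or row to a line, values as JSON. apply_moves: Moves the arm, as the interface text tells. Its arguments: {"type":"object","properties":{"rows":{"type":"string"},"grip_force":{"type":"number"}},"required":["rows"]}

```bash
mkdir -p pics; ls
python3 - <<'E'
from plant import readout, viewer
import cv2,numpy as np
for n in ("scene","top"):
    f=viewer.grab_frame(n); cv2.imwrite(f"pics/{n}0.png",cv2.resize(f["color"][:,:,::-1],(800,600),interpolation=cv2.INTER_CUBIC))
    np.savez(f"pics/{n}0.npz",**f)
    print(n,f["mtx"].tolist(),np.round(f["camera_from_world"],4).tolist(), [k for k in f])
o=readout.get_obs();print(o)
E
```

```text
pics
scene [[431.5633013343022, 0.0, 281.00250725787697], [0.0, 431.5633013343022, 202.08474276713662], [0.0, 0.0, 1.0]] [[0.3766, 0.9263, 0.0085, -0.1676], [-0.7453, 0.2975, 0.5967, 0.289], [0.5502, -0.2311, 0.8024, -1.4133], [0.0, 0.0, 0.0, 1.0]] ['color', 'mtx', 'camera_from_world']
top [[410.6457520072052, 0.0, 283.3174808552515], [0.0, 410.6457520072052, 210.5428180019421], [0.0, 0.0, 1.0]] [[-0.0145, -0.9999, 0.0059, 0.0078], [0.9884, -0.0134, 0.1514, -0.4528], [-0.1513, 0.008, 0.9885, -1.4022], [0.0, 0.0, 0.0, 1.0]] ['color', 'mtx', 'camera_from_world']
{'time_s': 0.1, 'q': array([-1.38564693,  0.43513968,  0.0249951 ,  1.57399962, -0.0115692 ,
        1.13402395, -0.07510914]), 'joint_velocities': array([ 0.00065361, -0.00337887,  0.00013839, -0.0031042 , -0.00130344,
        0.00104763, -0.00034371]), 'effort': array([ 3.86817235e-03, -6.71742725e+01,  1.02826115e+00, -3.16902566e+01,
        1.58463599e-02,  7.32116285e-03,  7.29914007e-06]), 'eef_pos': array([0.17735669, 0.59908722, 0.40401551]), 'orientation': array([[-9.58860922e-01,  2.83876157e-01, -2.42845267e-04],
       [ 2.83876213e-01,  9.58859906e-01, -1.40560081e-03],
       [-1.66161967e-04, -1.41671369e-03, -9.99998983e-01]]), 'force': array([ 0.02045104, -0.20220939, -0.97639954]), 'torque': array([-0.01285648,  0.04246707,  0.02926101]), 'gripper_force': 0.0, 'width': 1.0026059899190665}
```

View pics/top0.png

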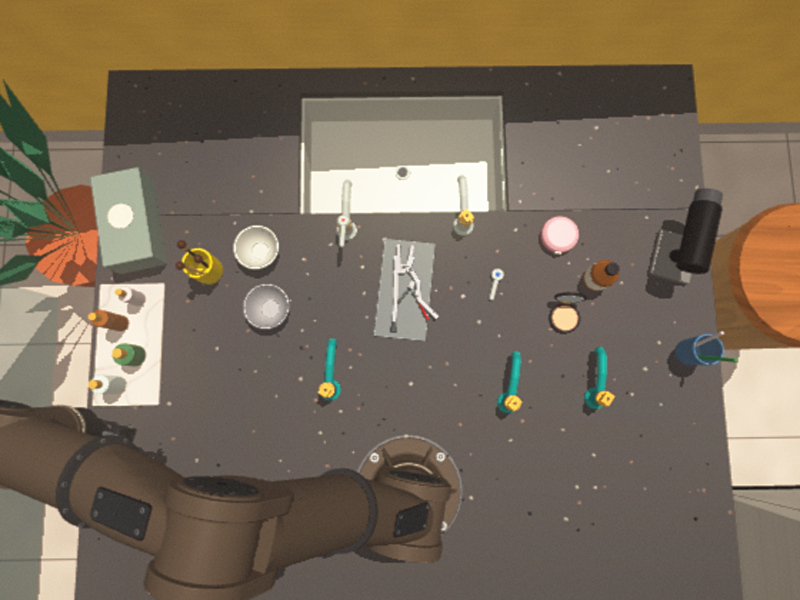

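View pics/scene0.png

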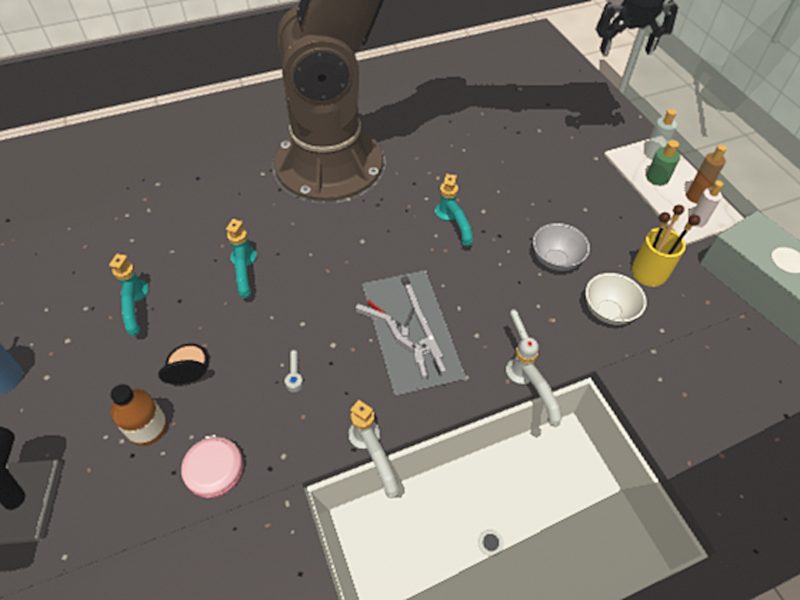

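Candidates for the tap: turquoise bodies with brass heads at top-view (329,388), (512,402) and (603,398) are look-alikes. The chromed tap with a bare brass head at (464,218), spout into the basin, fits the description; (344,225) with the lever is the hot tap. I'll confirm in an enlarged crop.

```bash
cat > h.py <<'E'
import numpy as np,cv2
def ray(f,u,v,z,s=1.0):
    """pixel (in view scaled by s) -> world point at height z"""
    M=f["camera_from_world"];R,t=M[:3,:3],M[:3,3];K=f["mtx"]
    p=np.linalg.inv(K)@np.array([u/s,v/s,1]);d=R.T@(p*[1,-1,-1]);c=-R.T@t
    return c+d*(z-c[2])/d[2]
def proj(f,P):
    M=f["camera_from_world"];q=M[:3,:3]@np.asarray(P,float)+M[:3,3];p=f["mtx"]@(q*[1,-1,-1]);return p[:2]/p[2]
E
python3 - <<'E'
from h import *
t=dict(np.load("pics/top0.npz"));s=dict(np.load("pics/scene0.npz"))
def crop(f,u0,v0,w,h,k): return cv2.resize(f["color"][v0:v0+h,u0:u0+w,::-1],None,fx=k,fy=k,interpolation=cv2.INTER_CUBIC)
a=crop(t,255,115,100,130,4);b=crop(s,235,180,100,130,4)
cv2.imwrite("pics/c1.png",np.hstack([a,b])); S=800/560
print("tap cap top",ray(t,464,215,.0945,S),"scene",ray(s,362,413,.0945,S))
for n,u,v in(("jawL",398,243),("jawR",411,246),("fixed end",393,330),("mov end",436,318)):print(n,ray(t,u,v,.015,S))
for n,u,v in(("mat",384,238),("mat",436,243),("mat",427,341),("mat",375,335)):print(n,ray(t,u,v,.003,S))
E
```

```text
tap cap top [ 0.64998566 -0.14335229  0.0945    ] scene [ 0.65718833 -0.15213283  0.0945    ]
jawL [0.60331935 0.01611316 0.015     ]
jawR [ 0.59513482 -0.01652515  0.015     ]
fixed end [0.3833702  0.03123015 0.015     ]
mov end [ 0.4116784  -0.07538896  0.015     ]
mat [0.61991271 0.05158799 0.003     ]
mat [ 0.60513359 -0.08045291  0.003     ]
mat [ 0.35607377 -0.05252779  0.003     ]
mat [0.37277188 0.07615967 0.003     ]
```

View pics/c1.png

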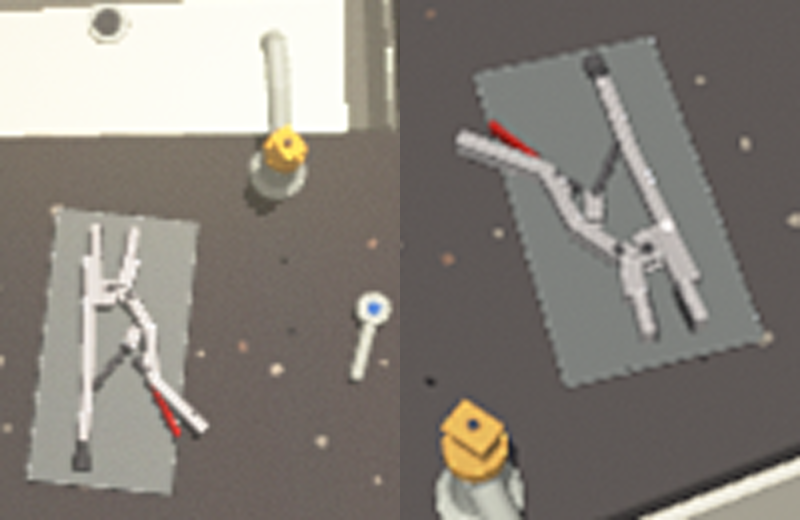

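Crop: chromed body, yellow brass bare head (cold tap) at crop (287,150); pliers' fixed handle on the left (world +y), red lever on the right. Moving in for a close look.

Call:
apply_moves(
  rows="-2.6 -2.7 0 0 0 0 -1;-2.6 -2.7 0 0 0 0 -1;-2.6 -2.7 0 0 0 0 -1;-2.6 -2.7 0 0 0 0 -1;-2.6 -2.7 0 0 0 0 -1;-2.6 -2.7 0 0 0 0 -1;-2.6 -2.7 0 0 0 0 -1;-2.6 -2.7 0 0 0 0 -1;-2.6 -2.7 0 0 0 0 -1;-2.6 -2.7 0 0 0 0 -1;-2.6 -2.7 0 0 0 0 -1;-2.6 -2.7 0 0 0 0 -1;-2.6 -2.7 0 0 0 0 -1;-2.6 -2.7 0 0 0 0 -1;-2.6 -2.7 0 0 0 0 -1;-2.6 -2.7 0 0 0 0 -1;-2.6 -2.7 0 0 0 0 -1;-2.6 -2.7 0 0 0 0 -1;0 0 0 0 0 -0.1 -1;0 0 0 0 0 -0.1 -1",
)

```text
time_s: 1.77
eef_pos: [0.4887, -0.0021, 0.4044]
orientation: [[-0.996, 0.088, -0.0], [0.088, 0.996, -0.001], [0.0, -0.001, -1.0]]
force: [0.0, 0.2, 0.4]
width: 0.998
gripper_force: 0.0
```

Run:
```python
from plant import readout, viewer
from h import *
f=viewer.grab_frame("wrist"); np.savez("pics/w1.npz",**f)
cv2.imwrite("pics/w1.png",cv2.resize(f["color"][:,:,::-1],(800,600),interpolation=cv2.INTER_CUBIC))
o=readout.get_obs();print(o["time_s"],o["q"].round(3),o["eef_pos"],o["orientation"].round(3).tolist(),o["force"])
M=f["camera_from_world"];print(f["mtx"].round(1).tolist(),(-M[:3,:3].T@M[:3,3]).round(3),M[:3,:3].round(3).tolist())
```

```text
1.8167 [-0.432  0.212  0.391  1.921 -0.093  1.026  1.492] [ 0.48834523 -0.00085437  0.40437279] [[-0.997, 0.079, -0.001], [0.079, 0.997, -0.001], [0.001, -0.001, -1.0]] [-0.04313741  0.31639673 -0.08422749]
[[313.3, 0.0, 274.7], [0.0, 313.3, 210.8], [0.0, 0.0, 1.0]] [0.418 0.004 0.373] [[0.09, 0.996, -0.0], [-0.956, 0.086, -0.28], [-0.279, 0.026, 0.96]]
```

View pics/w1.png

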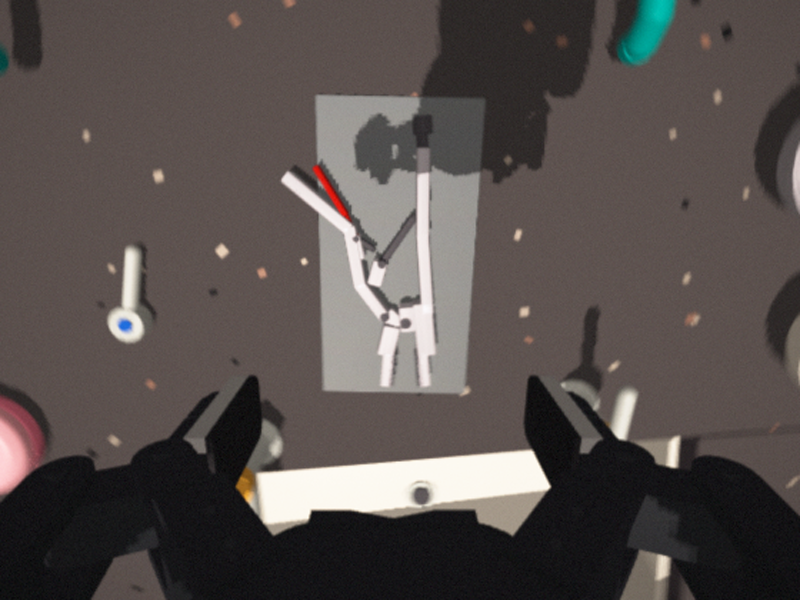

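Wrist view: pliers on mat, fixed handle right (428,150–300), jaws open at (388..425,385), lever red (332,190). Measure edges by scanning the image.

Run:
```python
from h import *
f=dict(np.load("pics/w1.npz"));c=f["color"].astype(int)
# scan rows: bright (pliers) runs
for v in list(range(80,275,8))+[266,268,270,272]:
    r=c[v,180:330].min(1); b=(r>165).astype(int); e=np.flatnonzero(np.diff(np.r_[0,b,0]))
    print(v,[(180+x,180+y) for x,y in zip(e[::2],e[1::2])],[ (ray(f,180+x-.0,v+.5,.019)[:2].round(4).tolist(),ray(f,180+y,v+.5,.019)[:2].round(4).tolist()) for x,y in zip(e[::2],e[1::2])][-1:])
m=((c.min(2)>165)&(np.indices(c.shape[:2])[1]<312)&(np.indices(c.shape[:2])[1]>190)&(np.indices(c.shape[:2])[0]<274)&(np.indices(c.shape[:2])[0]>75))
im=cv2.resize(f["color"][70:280,190:330,::-1],None,fx=2.8,fy=2.8,interpolation=cv2.INTER_CUBIC)
print("mat rear end cap px rows", [ (v,c[v,296].tolist()) for v in (78,80,82,84,100,104)])
```

```text
80 [] []
88 [] []
96 [] []
104 [] []
112 [] []
120 [(np.int64(201), np.int64(202))] [([0.4116, -0.0762], [0.4117, -0.0751])]
128 [(np.int64(199), np.int64(212)), (np.int64(292), np.int64(300))] [([0.4289, 0.0216], [0.4297, 0.0303])]
136 [(np.int64(208), np.int64(221)), (np.int64(292), np.int64(300))] [([0.4374, 0.021], [0.4382, 0.0297])]
144 [(np.int64(218), np.int64(231)), (np.int64(292), np.int64(300))] [([0.446, 0.0203], [0.4468, 0.0291])]
152 [(np.int64(227), np.int64(240)), (np.int64(292), np.int64(300))] [([0.4547, 0.0197], [0.4555, 0.0286])]
160 [(np.int64(236), np.int64(249)), (np.int64(292), np.int64(300))] [([0.4636, 0.019], [0.4644, 0.028])]
168 [(np.int64(241), np.int64(248)), (np.int64(251), np.int64(252)), (np.int64(292), np.int64(300))] [([0.4726, 0.0183], [0.4734, 0.0274])]
176 [(np.int64(243), np.int64(254)), (np.int64(292), np.int64(301))] [([0.4817, 0.0177], [0.4826, 0.0279])]
184 [(np.int64(212), np.int64(214)), (np.int64(244), np.int64(253)), (np.int64(261), np.int64(264)), (np.int64(293), np.int64(301))] [([0.4911, 0.0181], [0.4919, 0.0273])]
192 [(np.int64(246)
[... 916 characters left out ...]
p.int64(267), np.int64(275)), (np.int64(293), np.int64(300))] [([0.5808, 0.0115], [0.5816, 0.0201])]
264 [(np.int64(266), np.int64(274)), (np.int64(294), np.int64(302))] [([0.5917, 0.0119], [0.5926, 0.0218])]
272 [] []
266 [(np.int64(265), np.int64(274)), (np.int64(294), np.int64(302))] [([0.5944, 0.0117], [0.5953, 0.0216])]
268 [(np.int64(266), np.int64(273)), (np.int64(294), np.int64(302))] [([0.5971, 0.0115], [0.598, 0.0214])]
270 [(np.int64(266), np.int64(273)), (np.int64(294), np.int64(301))] [([0.5999, 0.0113], [0.6006, 0.02])]
272 [] []
mat rear end cap px rows [(78, [76, 74, 71]), (80, [65, 63, 63]), (82, [53, 47, 52]), (84, [49, 46, 47]), (100, [47, 44, 44]), (104, [123, 115, 114])]
```

Call:
apply_moves(
  rows="0 -0.38 0 0 0 -0.08 -1;0 0 3.5 0 0 0 -1;0 0 3.5 0 0 0 -1;0 0 3.5 0 0 0 -1;0 0 3.5 0 0 0 -1;0 0 3.5 0 0 0 -1;0 0 2 0 0 0 -1;0 0 1 0 0 0 -1;0 0 0.4 0 0 0 -1;0 0 0 0 0 0 -1;0 0 0 0 0 0 -1;0 0 0 0 0 0 -1",
)

```text
time_s: 2.82
eef_pos: [0.4885, -0.0033, 0.197]
orientation: [[-1.0, 0.008, 0.002], [0.008, 1.0, 0.0], [-0.002, 0.0, -1.0]]
force: [1.1, 0.9, -0.4]
width: 0.999
gripper_force: 0.0
```

Run:
```python
from plant import readout, viewer
from h import *
f=viewer.grab_frame("wrist"); np.savez("pics/w2.npz",**f);g=viewer.grab_frame("scene")
cv2.imwrite("pics/w2.png",np.hstack([cv2.resize(f["color"][:,:,::-1],(560,420)),cv2.resize(g["color"][170:310,210:290,::-1],(240,420),interpolation=cv2.INTER_CUBIC)]))
o=readout.get_obs();print(o["time_s"],o["q"].round(3),o["eef_pos"],o["orientation"].round(3).tolist(),o["force"])
```

```text
2.9167 [-0.305  0.518  0.27   2.127 -0.267  0.526  1.726] [ 0.4883425  -0.00326454  0.19687171] [[-1.0, 0.008, 0.002], [0.008, 1.0, 0.0], [-0.002, 0.0, -1.0]] [-0.53349479 -0.64749974  0.80338052]
```

View pics/w2.png

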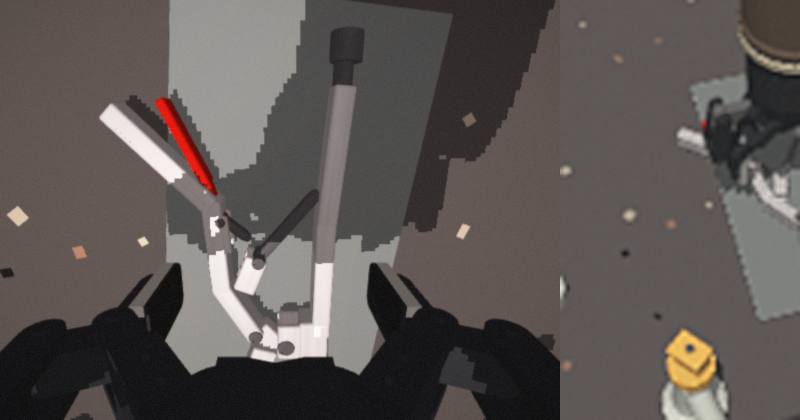

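Wrist view close-up: fixed handle (315–350, 85–350), moving handle straight part (208–228, 200–290), fingers either side. Check model points by projection.

Run:
```python
from h import *
f=dict(np.load("pics/w2.npz"))
O=np.array([.586,.0043])
for n,p in dict(gripF=(-98,24),gripM=(-98,-42),rearF=(-182,29),back=(-150,-70),tail=(-159,-49),pivot=(-48,-18)).items():
    print(n,proj(f,[O[0]+p[0]/1e3,O[1]+p[1]/1e3,.019]).round(1),proj(f,[O[0]+p[0]/1e3,O[1]+p[1]/1e3,.003]).round(1))
for n,u,v in (("rear steel R",356,86),("capR",363,62),("capTop",346,27),("movetip L",100,115),("movetip R",115,103),("kneeL",205,210),("kneelow",212,290),("fixR mid",334,262),("fixR low",328,355),("leverend",160,99)):
    print(n,ray(f,u,v,.019).round(4)[:2],((ray(f,u,v,.019)[:2]-O)*1e3).round(1))
```

```text
gripF [337.  261.9] [331.5 249.4]
gripM [208.1 263.1] [213.9 250.5]
rearF [357.5  85.9] [349.1  89.2]
back [140.2 161.8] [153.  157.6]
tail [183.5 141.6] [192.3 139.3]
pivot [257.4 344.5] [258.8 326.2]
rear steel R [0.404  0.0327] [-182.    28.4]
capR [0.3945 0.035 ] [-191.5   30.7]
capTop [0.3811 0.027 ] [-204.9   22.7]
movetip L [ 0.415  -0.0809] [-171.   -85.2]
movetip R [ 0.41   -0.0734] [-176.   -77.7]
kneeL [ 0.4597 -0.0372] [-126.3  -41.5]
kneelow [ 0.5035 -0.0367] [-82.5 -41. ]
fixR mid [0.488  0.0268] [-98.   22.5]
fixR low [0.5455 0.0259] [-40.5  21.6]
leverend [ 0.4086 -0.0534] [-177.4  -57.7]
```

Call:
apply_moves(
  rows="0 -0.17 0.5 0 0 0 -0.69;0 0 0.5 0 0 0 -0.69;0 0 0.4 0 0 0 -0.69;0 0 0.2 0 0 0 -0.69;0 0 0.2 0 0 0 -0.69;0 0 0.1 0 0 0 -0.69;0 0 0.1 0 0 0 -0.69;0 0 0.0 0 0 0 -0.69;0 0 0 0 0 0 -0.69",
  grip_force=20,
)

```text
time_s: 3.67
eef_pos: [0.4879, -0.0051, 0.1757]
orientation: [[-1.0, 0.008, 0.0], [0.008, 1.0, 0.0], [-0.0, 0.0, -1.0]]
force: [1.0, 0.1, 0.0]
width: 0.843
gripper_force: 0.0
```

Call:
apply_moves(
  rows="0 0 0.2 0 0 0 -0.69;0 0 0.1 0 0 0 -0.69;0 0 0.1 0 0 0 -0.69;0 0 0 0 0 0 -0.69;0 0 0 0 0 0 -0.69",
)

```text
time_s: 4.08
eef_pos: [0.4878, -0.0051, 0.1716]
orientation: [[-1.0, 0.008, -0.0], [0.008, 1.0, 0.0], [0.0, 0.0, -1.0]]
force: [0.1, -0.3, -0.3]
width: 0.844
gripper_force: 0.0
```

Run:
```python
from plant import readout, viewer
from h import *
o=readout.get_obs();print(o["eef_pos"],o["force"])
f=viewer.grab_frame("wrist"); np.savez("pics/w3.npz",**f);g=viewer.grab_frame("scene")
cv2.imwrite("pics/w3.png",np.hstack([f["color"][:,:,::-1],cv2.resize(g["color"][170:310,210:290,::-1],(240,420),interpolation=cv2.INTER_CUBIC)]))
```

```text
[ 0.48781654 -0.00507856  0.17163889] [ 0.10995003 -0.31541266 -0.33137784]
```

View pics/w3.png

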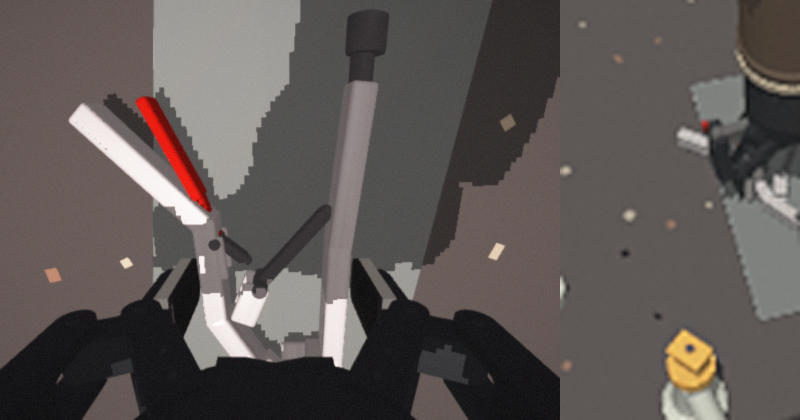

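Call:
apply_moves(
  rows="0 0 0 0 0 0 -0.62;0 0 0 0 0 0 -0.58;0 0 0 0 0 0 -0.54;0 0 0 0 0 0 -0.50;0 0 0 0 0 0 -0.46;0 0 0 0 0 0 -0.46;0 0 0 0 0 0 -0.46;0 0 -0.3 0 0 0 -0.46;0 0 -0.5 0 0 0 -0.46;0 0 -1 0 0 0 -0.46;0 0 -1.5 0 0 0 -0.46;0 0 -1.5 0 0 0 -0.46",
  grip_force=30,
)

```text
time_s: 5.18
eef_pos: [0.4875, -0.0052, 0.2205]
orientation: [[-1.0, 0.008, -0.001], [0.008, 1.0, -0.0], [0.001, -0.0, -1.0]]
force: [0.1, -0.0, -1.9]
width: 0.728
gripper_force: 9.5
```

Call:
apply_moves(
  rows="-1 0 -2 0 0 0 -0.46;-2 0 -2 0 0 0 -0.46;-2 0 -2 0 0 0 -0.46;-2 0 -2 0 0 0 -0.46;-2 0 -2 0 0 0 -0.46;-2 0 -2 0 0 0 -0.46;-2 0 -2 0 0 0 -0.46;-1 0 -1.5 0 0 0 -0.46;0 0 0 0 0 0 -0.46;0 0 0 0 0 0 -0.46",
)

```text
time_s: 6.02
eef_pos: [0.6276, -0.0063, 0.3751]
orientation: [[-1.0, 0.008, 0.001], [0.008, 1.0, -0.0], [-0.001, -0.0, -1.0]]
force: [-0.3, 0.7, -3.3]
width: 0.735
gripper_force: 9.5
```

Run:
```python
from plant import readout, viewer
from h import *
o=readout.get_obs();print(o["time_s"],o["eef_pos"],o["force"],o["q"].round(2),o["width"])
f=viewer.grab_frame("wrist"); np.savez("pics/w4.npz",**f)
cv2.imwrite("pics/w4.png",cv2.resize(f["color"][:,:,::-1],(800,600),interpolation=cv2.INTER_CUBIC))
```

```text
6.0167 [ 0.62762337 -0.00634148  0.37513414] [-0.25469259  0.71385569 -3.25027892] [-0.33  0.47  0.37  1.63 -0.19  1.08  1.66] 0.7350122885979078
```

View pics/w4.png

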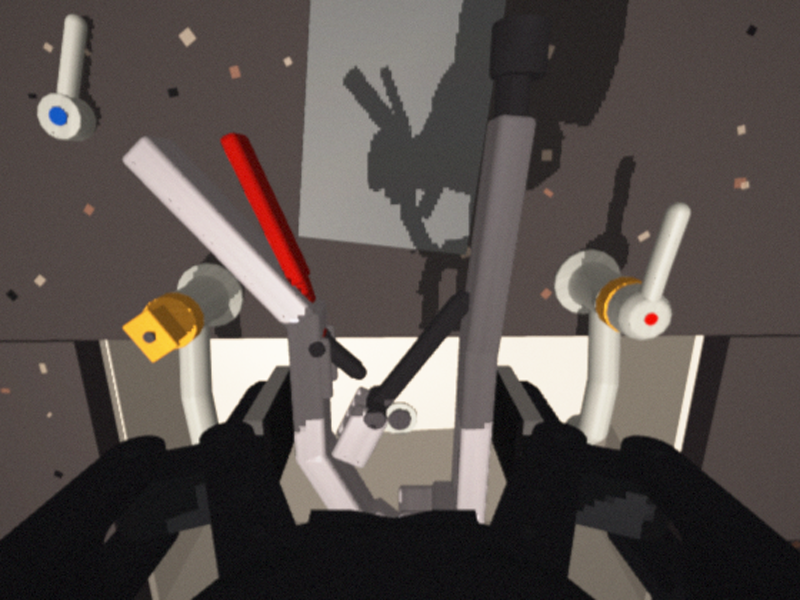

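Wrist view: cap of the cold tap at (155,335), blue-dot broken lever at (60,115), hot tap right (650,318), pliers held level. Now the cap's centre and direction numerically.

Run:
```python
from h import *
f=dict(np.load("pics/w4.npz"));c=f["color"]
hsv=cv2.cvtColor(c,cv2.COLOR_RGB2HSV)
m=((hsv[...,0]>12)&(hsv[...,0]<32)&(hsv[...,1]>120)).astype(np.uint8); m[:,200:]=0
ys,xs=np.nonzero(m);v=hsv[ys,xs,2];print(len(xs),np.histogram(v,12))
for th in (200,215,230):
    k=((m>0)&(hsv[...,2]>th)).astype(np.uint8)
    k=cv2.morphologyEx(k,cv2.MORPH_CLOSE,np.ones((5,5),np.uint8))
    n,l,st,_=cv2.connectedComponentsWithStats(k);i=1+st[1:,4].argmax()
    ys,xs=np.nonzero(l==i)
    W=np.array([ray(f,x+.5,y+.5,.0945)[:2] for x,y in zip(xs,ys)],np.float32)*1000
    r=cv2.minAreaRect(W);print(th,len(xs),r,xs.min(),xs.max(),ys.min(),ys.max())
    P=cv2.boxPoints(r);print(P.round(1).tolist())
a=c[205:265,80:150];print()
cv2.imwrite("pics/capcrop.png",cv2.resize(a[:,:,::-1],None,fx=8,fy=8,interpolation=cv2.INTER_CUBIC))
t=dict(np.load("pics/top0.npz"))
```

```text
1728 (array([  6,   0,   0,   0, 107, 383, 340,  71,  49,  38,  69, 665]), array([  7.        ,  27.41666667,  47.83333333,  68.25      ,
        88.66666667, 109.08333333, 129.5       , 149.91666667,
       170.33333333, 190.75      , 211.16666667, 231.58333333,
       252.        ]))
200 762 ((645.8489990234375, -143.48866271972656), (30.48006820678711, 36.5969352722168), 32.010807037353516) 86 136 215 253
[[623.2000122070312, -136.10000610351562], [642.5999755859375, -167.10000610351562], [668.5, -150.89999389648438], [649.0999755859375, -119.9000015258789]]
215 738 ((646.47900390625, -143.71548461914062), (30.768455505371094, 36.00394058227539), 37.08793258666992) 86 136 215 252
[[623.4000244140625, -138.60000610351562], [645.0999755859375, -167.39999389648438], [669.5999755859375, -148.8000030517578], [647.9000244140625, -120.0999984741211]]
230 686 ((646.3306274414062, -143.00711059570312), (29.15608787536621, 36.2864875793457), 32.02626419067383) 87 136 217 252
[[624.2999877929688, -135.39999389648438], [643.5999755859375, -166.10000610351562], [668.2999877929688, -150.6999969482422], [649.0999755859375, -119.9000015258789]]
```

View pics/capcrop.png

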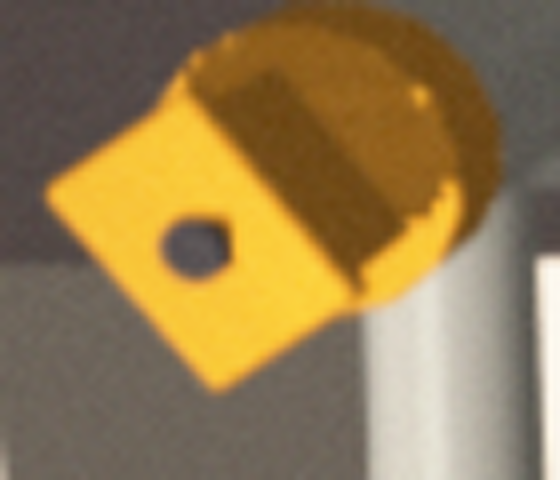

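The crop shows the cap: corners (47,193), (185,95), (355,293), (215,392), dot at (195,248).

Run:
```python
from h import *
f=dict(np.load("pics/w4.npz"))
q=np.array([(47,193),(185,95),(355,293),(215,392)])/8+[80,205]
P=np.array([ray(f,u,v,.0945)[:2] for u,v in q])*1e3
print(P.round(1).tolist(),"centre",P.mean(0))
for i in range(4):
    d=P[(i+1)%4]-P[i];print(np.hypot(*d).round(1),np.arctan2(d[1],d[0]).round(3))
print("dot",ray(f,195/8+80,248/8+205,.0945)*1e3)
for n,O in(("pl",None),):
  # held pliers: fixed handle outer edge, right steel corner, and cap etc. at height z
  z=.019+.375134-.1716
  for u,v in((535,118),(492,430),(487,520),(288,300),(297,430),(124,160)): print(ray(f,u,v,z,800/560)[:2].round(4))
s=dict(np.load("pics/scene0.npz"));print(ray(s,362/1.0,413,.0945,800/560))
```

```text
[[643.8, -166.0], [633.2, -149.7], [655.4, -135.2], [666.7, -151.9]] centre [ 649.78027984 -150.70479751]
19.5 2.15
26.6 0.577
20.2 -0.978
26.9 -2.591
dot [ 650.1445636  -151.41093266   94.5       ]
[0.5441 0.0299]
[0.6334 0.0239]
[0.6671 0.024 ]
[ 0.5912 -0.0358]
[ 0.6328 -0.0362]
[ 0.5532 -0.0753]
[ 0.65718833 -0.15213283  0.0945    ]
```

Call:
apply_moves(
  rows="0.4 -1.26 0.35 0 0 0 -0.46;0.9 -2.2 0.75 0 0 0 -0.46;0.9 -2.2 0.75 0 0 0 -0.46;0.9 -2.2 0.75 0 0 0 -0.46;0.9 -2.2 0.75 0 0 0 -0.46;0.9 -2.2 0.75 0 0 0 -0.46;0.9 -2.2 0.75 0 0 0 -0.46;0.9 -2.2 0.75 0 0 0 -0.46;0.9 -2.2 0.75 0 0 0 -0.46;0.9 -2.2 0.75 0 0 0 -0.46;0.5 -1.54 0.4 0 0 0 -0.46;0 0 0 0 0 -0.1 -0.46;0 0 0 0 0 -0.1 -0.46;0 0 0 0 0 -0.1 -0.46;0 0 0 0 0 -0.1 -0.46;0 0 0 0 0 -0.1 -0.46;0 0 0 0 0 -0.083 -0.46;0 0 0 0 0 0 -0.46;0 0 0 0 0 0 -0.46",
)

```text
time_s: 7.65
eef_pos: [0.5346, -0.2318, 0.2989]
orientation: [[-0.841, -0.541, -0.002], [-0.541, 0.841, 0.001], [0.001, 0.002, -1.0]]
force: [-0.1, -0.7, -3.3]
width: 0.733
gripper_force: 9.6
```

```bash
cat > st.py <<'E'
from plant import readout, viewer
from h import *
o=readout.get_obs()
R=o["orientation"];print(o["time_s"],"pos",o["eef_pos"].round(4),"yaw",np.arctan2(-R[0,1],R[1,1]).round(4),"z",R[:,2].round(4),"F",o["force"].round(1),"T",o["torque"].round(2),"q",o["q"].round(2),"w",(o["width"]*85).round(1),o["gripper_force"])
E
python3 st.py
```

```text
Traceback (most recent call last):
  File "st.py", line 4, in <module>
    R=o["orientation"];print(o["time_s"],"pos",o["eef_pos"].round(4),"yaw",np.arctan2(-R[0,1],R[1,1]).round(4),"z",R[:,2].round(4),"F",o["force"].round(1),"T",o["torque"].round(2),"q",o["q"].round(2),"w",(o["width"]*85).round(1),o["gripper_force"])
                                                                                                                                                                                                            ^^^^^^^^^^^^^^^^^^^^^
AttributeError: 'float' object has no attribute 'round'
```

Call:
apply_moves(
  rows="-0.08 -0.05 1.5 0 0 0 -0.46;0 0 1.5 0 0 0 -0.46;0 0 1.5 0 0 0 -0.46;0 0 0.8 0 0 0 -0.46;0 0 0.44 0 0 0 -0.46;0 0 0 0 0 0 -0.46;0 0 0 0 0 0 -0.46",
)

```text
time_s: 8.23
eef_pos: [0.537, -0.2316, 0.2426]
orientation: [[-0.84, -0.543, 0.0], [-0.543, 0.84, -0.0], [0.0, -0.0, -1.0]]
force: [-0.1, -0.1, -2.2]
width: 0.734
gripper_force: 9.5
```

```bash
sed -i 's/(o\["width"\]\*85).round(1)/round(o["width"]*85,1)/' st.py; python3 st.py
python3 - <<'E'
from plant import readout, viewer
from h import *
f=viewer.grab_frame("scene");np.savez("pics/s5.npz",**f);t=viewer.grab_frame("top");np.savez("pics/t5.npz",**t);w=viewer.grab_frame("wrist");np.savez("pics/w5.npz",**w)
o=readout.get_obs();T=o["eef_pos"];R=o["orientation"];ex=-R[:2,0];ey=R[:2,1];w0=o["width"]*85
O=T[:2]+.098*ex+(w0/2-24)/1e3*ey;zb=T[2]-.1686
print("O",O,"zb",zb,"spindle in pl frame mm",((np.array([.650,-.151])-O)@np.array([ex,ey]).T*1e3).round(1))
def P(x,y,z): q=O+ex*x/1e3+ey*y/1e3; return [q[0],q[1],zb+z/1e3]
def show(f,u0,v0,n,k):
    im=cv2.resize(f["color"][v0:v0+n,u0:u0+n,::-1],None,fx=k,fy=k,interpolation=cv2.INTER_CUBIC)
    for p in [P(15,6,16),P(15,6,0),P(15,-13.5,16),P(15,-13.5,0),P(-15,6,16),P(0,0,16)]:
        u=(proj(f,p)-[u0,v0])*k; cv2.circle(im,tuple(int(a) for a in u),3,(0,0,255),1)
    for s in((14,10.5),(14,-10.5),(-14,-10.5),(-14,10.5)):
        c,si=np.cos(.575),np.sin(.575);u=(proj(f,[.65+(s[0]*c-s[1]*si)/1e3,-.151+(s[0]*si+s[1]*c)/1e3,.0945])-[u0,v0])*k;cv2.circle(im,tuple(int(a) for a in u),3,(255,0,0),1)
    return im
cv2.imwrite("pics/s5.png",np.hstack([show(f,210,255,50,8),show(t,295,125,50,8)]))
E
```

```text
8.2333 pos [ 0.537  -0.2316  0.2426] yaw 0.5743 z [ 0.e+00 -1.e-04 -1.e+00] F [-0.1 -0.1 -2.2] T [ 0.07 -0.08  0.06] q [ 0.18  0.55  0.2   1.86 -0.15  0.75  2.6 ] w 62.3 9.535854756832123
O [ 0.61574428 -0.17251148] zb 0.07447957141065589 spindle in pl frame mm [40.4 -0.6]
```

View pics/s5.png

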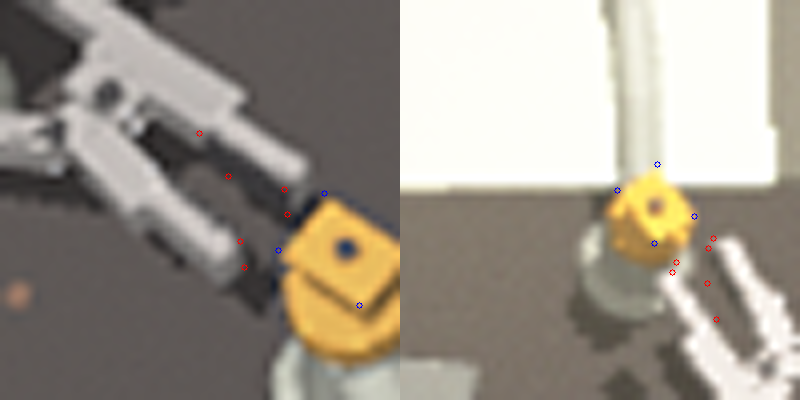

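Jaw tips stand level behind the cap at crop (300,170)/(235,245), aimed at the slot, some 3–4 mm short of prediction, laterally fine. Enter slowly while watching the force.

Call:
apply_moves(
  rows="0 0 0.12 0 0 0 -0.46;-0.6 0 0 0 0 0 -0.46;-0.4 0 0 0 0 0 -0.46;-0.4 0 0 0 0 0 -0.46;-0.3 0 0 0 0 0 -0.46;-0.3 0 0 0 0 0 -0.46;0 0 0 0 0 0 -0.46",
)

```text
time_s: 8.97
eef_pos: [0.5545, -0.2198, 0.2411]
orientation: [[-0.839, -0.545, 0.0], [-0.545, 0.839, 0.0], [-0.0, 0.0, -1.0]]
force: [0.5, 0.3, -2.8]
width: 0.734
gripper_force: 9.6
```

```bash
python3 st.py
```

```text
8.9667 pos [ 0.5545 -0.2198  0.2411] yaw 0.5761 z [ 4.e-04  3.e-04 -1.e+00] F [ 0.5  0.3 -2.8] T [0.02 0.05 0.02] q [ 0.15  0.57  0.2   1.83 -0.16  0.76  2.58] w 62.4 9.554486721754074
```

Call:
apply_moves(
  rows="-0.3 0 0 0 0 0 -0.46;-0.3 0 0 0 0 0 -0.46;-0.3 0 0 0 0 0 -0.46;0 0 0 0 0 0 -0.46;0 0 0 0 0 0 -0.46",
)

```text
time_s: 9.38
eef_pos: [0.5615, -0.2155, 0.2411]
orientation: [[-0.839, -0.544, 0.0], [-0.544, 0.839, 0.0], [-0.0, 0.0, -1.0]]
force: [-0.5, -0.4, -2.7]
width: 0.734
gripper_force: 9.5
```

Call:
apply_moves(
  rows="-0.3 0 0 0 0 0 -0.46;-0.3 0 0 0 0 0 -0.46;-0.3 0 0 0 0 0 -0.46;-0.2 0 0 0 0 0 -0.46;0 0 0 0 0 0 -0.46;0 0 0 0 0 0 -0.46",
)

```text
time_s: 9.88
eef_pos: [0.5707, -0.2095, 0.241]
orientation: [[-0.839, -0.544, -0.0], [-0.544, 0.839, 0.0], [0.0, 0.0, -1.0]]
force: [-0.8, 0.7, -1.7]
width: 0.733
gripper_force: 9.5
```

```bash
python3 st.py
python3 - <<'E'
from plant import readout, viewer
from h import *
o=readout.get_obs();T=o["eef_pos"];R=o["orientation"];ex=-R[:2,0];ey=R[:2,1];w0=o["width"]*85
O=T[:2]+.098*ex+(w0/2-24)/1e3*ey
print("O",O,"spindle in pl frame mm",((np.array([.650,-.151])-O)@np.array([ex,ey]).T*1e3).round(1))
f=viewer.grab_frame("scene");np.savez("pics/s6.npz",**f);t=viewer.grab_frame("top");np.savez("pics/t6.npz",**t)
cr=lambda f,u,v:cv2.resize(f["color"][v:v+50,u:u+50,::-1],None,fx=8,fy=8,interpolation=cv2.INTER_CUBIC)
cv2.imwrite("pics/s6.png",np.hstack([cr(f,225,262),cr(t,300,125)]))
E
```

```text
9.8833 pos [ 0.5707 -0.2095  0.241 ] yaw 0.5755 z [-0.  0. -1.] F [-0.8  0.7 -1.7] T [-0.    0.01  0.  ] q [ 0.13  0.58  0.2   1.8  -0.16  0.78  2.55] w 62.3 9.542060047388077
O [ 0.64899661 -0.15016516] spindle in pl frame mm [ 0.4 -1.2]
```

View pics/s6.png

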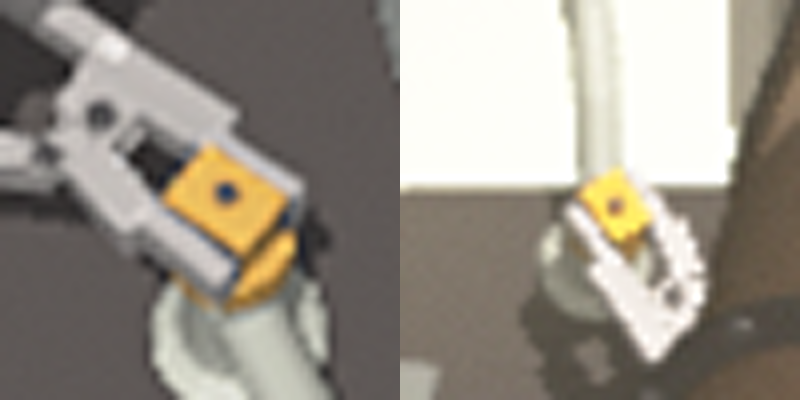

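Jaws straddle the cap (scene crop: cap (165–292,145–258) between the jaws, tips about level with its far end). Nudge 1.5 mm deeper, then squeeze with the tool following.

Call:
apply_moves(
  rows="-0.15 0 0 0 0 0 -0.46;0 0.05 0 0 0 0 -0.43;0 0.05 0 0 0 0 -0.40;0 0.05 0 0 0 0 -0.37;0 0.05 0 0 0 0 -0.34;0 0.05 0 0 0 0 -0.31;0 0.05 0 0 0 0 -0.28;0 0 0 0 0 0 -0.28;0 0 0 0 0 0 -0.28",
  grip_force=45,
)

```text
time_s: 10.73
eef_pos: [0.5697, -0.2074, 0.2413]
orientation: [[-0.84, -0.543, -0.0], [-0.543, 0.84, -0.001], [0.001, -0.001, -1.0]]
force: [-1.3, -5.4, -0.3]
width: 0.637
gripper_force: 7.9
```

```bash
python3 st.py
```

```text
10.7333 pos [ 0.5697 -0.2074  0.2413] yaw 0.5738 z [-3.0e-04 -1.2e-03 -1.0e+00] F [-1.3 -5.4 -0.3] T [-1.16  0.17 -0.36] q [ 0.12  0.58  0.2   1.8  -0.16  0.77  2.55] w 54.2 7.89232476032339
```

Call:
apply_moves(
  rows="0 0.02 0 0 0 0 -0.25;0 0.03 0 0 0 0 -0.22;0 0.03 0 0 0 0 -0.19;0 0.03 0 0 0 0 -0.16;0 0.04 0 0 0 0 -0.13;0 0 0 0 0 0 -0.13;0 0 0 0 0 0 -0.13",
)

```text
time_s: 11.32
eef_pos: [0.5693, -0.2054, 0.2412]
orientation: [[-0.839, -0.544, 0.0], [-0.544, 0.839, -0.0], [0.0, -0.0, -1.0]]
force: [-1.3, -4.3, 1.4]
width: 0.576
gripper_force: 45.2
```

```bash
python3 st.py
```

```text
11.3167 pos [ 0.5693 -0.2054  0.2412] yaw 0.5747 z [ 2.e-04 -4.e-04 -1.e+00] F [-1.3 -4.3  1.4] T [-0.93  0.24 -0.34] q [ 0.12  0.58  0.2   1.8  -0.16  0.77  2.55] w 49.0 45.166163966059685
```

Call:
apply_moves(
  rows="0 0 0 0 0 0 -0.05;0 0 0 0 0 0 -0.05;0 0 0 0 0 0 -0.05",
  grip_force=70,
)

```text
time_s: 11.57
eef_pos: [0.5693, -0.2053, 0.2411]
orientation: [[-0.839, -0.544, 0.0], [-0.544, 0.839, -0.0], [0.0, -0.0, -1.0]]
force: [-1.2, -4.9, 0.8]
width: 0.565
gripper_force: 69.5
```

```bash
python3 st.py;python3 - <<'E'
from plant import viewer
from h import *
w=viewer.grab_frame("wrist");np.savez("pics/w7.npz",**w)
c=w["color"].astype(int)
# edges of the pliers' fixed handle in wrist view: bright run on right of centre, rows
for v in range(90,250,20):
    r=c[v].max(1)-0; m=(c[v].min(1)>100)&((c[v].max(1)-c[v].min(1))<30)
    e=np.flatnonzero(np.diff(np.r_[0,m.astype(int),0])); print(v,[(int(a),int(b)) for a,b in zip(e[::2],e[1::2]) if b-a>3])
red=(c[...,0]>150)&(c[...,1]<60);ys,xs=np.nonzero(red);print("red",xs.min(),xs.max(),ys.min(),ys.max())
E
```

```text
11.5667 pos [ 0.5693 -0.2053  0.2411] yaw 0.5748 z [ 0.e+00 -2.e-04 -1.e+00] F [-1.2 -4.9  0.8] T [-0.94  0.26 -0.48] q [ 0.12  0.58  0.2   1.8  -0.16  0.77  2.55] w 48.0 69.53983895480633
90 [(91, 95), (100, 104), (176, 232), (233, 239), (240, 244), (280, 284), (310, 315), (316, 357), (365, 374), (375, 379), (386, 392), (393, 402)]
110 [(80, 84), (122, 126), (140, 149), (160, 166), (167, 175), (176, 183), (184, 230), (231, 244), (283, 291), (304, 349), (364, 372)]
130 [(0, 6), (95, 102), (108, 115), (120, 134), (144, 150), (151, 155), (156, 160), (165, 240), (241, 246), (262, 347)]
150 [(0, 14), (81, 85), (93, 101), (102, 107), (112, 117), (123, 131), (144, 169), (170, 178), (181, 203), (204, 243), (244, 249), (263, 274), (291, 307), (311, 344)]
170 [(0, 13), (78, 84), (85, 91), (94, 102), (103, 107), (111, 120), (121, 130), (131, 136), (137, 162), (163, 177), (180, 201), (202, 207), (208, 251), (266, 283), (313, 341)]
190 [(0, 5), (69, 73), (74, 91), (92, 101), (102, 110), (111, 116), (125, 137), (138, 170), (171, 203), (204, 223), (224, 253), (312, 338), (554, 560)]
210 [(65, 70), (81, 86), (91, 96), (97, 102), (103, 118), (119, 133), (134, 141), (142, 165), (167, 184), (185, 190), (191, 200), (201, 215), (216, 261), (312, 336), (508, 513), (517, 523), (532, 560)]
230 [(37, 41), (67, 74), (75, 82), (87, 97), (98, 119), (120, 125), (132, 147), (148, 174), (177, 184), (185, 196), (197, 267), (308, 333), (417, 428), (464, 469), (475, 487), (499, 503), (510, 560)]
red 245 264 89 207
```

```bash
cat > pl.py <<'E'
from plant import readout
from h import *
f=dict(np.load("pics/w7.npz"));c=f["color"].astype(int)
o=readout.get_obs();T=o["eef_pos"];R=o["orientation"];ex=-R[:2,0];ey=R[:2,1];w0=o["width"]*85
O=T[:2]+.098*ex+(w0/2-24)/1e3*ey;zt=T[2]-.1686+.016
print("O",O,((np.array([.650,-.151])-O)@np.array([ex,ey]).T*1e3).round(1))
loc=lambda u,v,z=zt:((ray(f,u,v,z)[:2]-O)@np.array([ex,ey]).T*1e3).round(1)
red=(c[...,0]>150)&(c[...,1]<60)
for v in (92,100,115,130,150,170,190,205):
    x=np.flatnonzero(red[v]);print(v,x.min(),x.max(),loc(x.min(),v),loc(x.max()+1,v))
for v in (110,130,150,170,190,210,230):
    m=(c[v].min(1)>85);e=x=np.flatnonzero(np.diff(np.r_[0,m.astype(int),0]));k=[(a,b) for a,b in zip(e[::2],e[1::2]) if b-a>12 and a>280 and b<380]
    print(v,[(int(a),int(b),loc(a,v).tolist(),loc(b,v).tolist()) for a,b in k])
E
python3 pl.py; python3 -c "
from h import *
f=dict(np.load('pics/w7.npz'));cv2.imwrite('pics/w7.png',f['color'][:,:,::-1])"
```

```text
O [ 0.65166246 -0.15219285] [-0.7  1.9]
92 245 255 [-179.   -10.9] [-179.    -6.9]
100 245 256 [-176.3  -10.9] [-176.3   -6.6]
115 247 257 [-171.   -10.3] [-171.    -6.3]
130 248 259 [-165.7  -10.1] [-165.6   -5.6]
150 250 261 [-158.3   -9.5] [-158.3   -5. ]
170 252 262 [-150.6   -8.9] [-150.6   -4.7]
190 254 264 [-142.7   -8.3] [-142.7   -4. ]
205 261 263 [-136.5   -5.6] [-136.5   -4.4]
110 [(303, 349, [-172.8, 10.3], [-172.7, 27.3])]
130 []
150 [(291, 307, [-158.2, 6.1], [-158.2, 12.2]), (310, 344, [-158.2, 13.3], [-158.2, 26.3])]
170 [(313, 341, [-150.6, 14.7], [-150.6, 25.6])]
190 [(311, 339, [-142.6, 14.2], [-142.6, 25.3])]
210 [(312, 336, [-134.4, 14.9], [-134.4, 24.5])]
230 [(307, 334, [-125.9, 13.1], [-125.9, 24.2])]
```

Call:
apply_moves(
  rows="0 0 0 0 0 0 -0.1;0 0 0 0 0 0 -0.17;0 0 0 0 0 0 -0.20;0 0 0 0 0 0 -0.20",
  grip_force=70,
)

```text
time_s: 11.95
eef_pos: [0.5695, -0.2053, 0.2409]
orientation: [[-0.839, -0.544, 0.0], [-0.544, 0.839, -0.0], [0.0, -0.0, -1.0]]
force: [0.5, -5.3, -2.0]
width: 0.605
gripper_force: 10.6
```

```bash
python3 st.py; sed -i 's/^f=.*;c=/from plant import viewer\nf=viewer.grab_frame("wrist");c=/' pl.py; python3 pl.py
```

```text
11.95 pos [ 0.5695 -0.2053  0.2409] yaw 0.5751 z [ 2.e-04 -4.e-04 -1.e+00] F [ 0.5 -5.3 -2. ] T [-1.15  0.   -0.37] q [ 0.12  0.58  0.2   1.8  -0.16  0.77  2.55] w 51.4 10.56871926994063
O [ 0.65087824 -0.15074307] [-0.9  0.3]
92 244 255 [-179.   -12.9] [-179.    -8.6]
100 245 256 [-176.3  -12.6] [-176.3   -8.3]
115 246 257 [-171.   -12.4] [-171.   -8.]
130 247 258 [-165.6  -12.2] [-165.6   -7.7]
150 250 260 [-158.3  -11.2] [-158.3   -7.1]
170 252 262 [-150.6  -10.6] [-150.6   -6.4]
190 254 264 [-142.7  -10. ] [-142.7   -5.7]Traceback (most recent call last):
  File "pl.py", line 11, in <module>
    x=np.flatnonzero(red[v]);print(v,x.min(),x.max(),loc(x.min(),v),loc(x.max()+1,v))
                                     ~~~~~^^
    return umr_minimum(a, axis, None, out, keepdims, initial, where)
ValueError: zero-size array to reduction operation minimum which has no identity
```

Call:
apply_moves(
  rows="0 0 0 0 0 0 -0.25;0 0 0 0 0 0 -0.28;0 0 0 0 0 0 -0.28",
  grip_force=70,
)

```text
time_s: 12.25
eef_pos: [0.5694, -0.2045, 0.2409]
orientation: [[-0.839, -0.545, -0.0], [-0.545, 0.839, 0.001], [-0.0, 0.001, -1.0]]
force: [-0.4, -1.8, -0.6]
width: 0.642
gripper_force: 1.0
```

```bash
sed -i 's/^for v in (92.*/for v in (100,150,170,190):/' pl.py; python3 st.py;  python3 pl.py|head -6
```

```text
12.25 pos [ 0.5694 -0.2045  0.2409] yaw 0.5759 z [-3.e-04  6.e-04 -1.e+00] F [-0.4 -1.8 -0.6] T [-0.48  0.17 -0.06] q [ 0.12  0.58  0.2   1.8  -0.16  0.77  2.55] w 54.6 1.002809233032167
O [ 0.64989361 -0.14850609] [-1.3 -2.1]
100 243 253 [-176.2  -14.8] [-176.2  -10.8]
150 248 258 [-158.2  -13.5] [-158.2   -9.3]
170 250 260 [-150.6  -12.9] [-150.6   -8.6]
190 252 262 [-142.7  -12.3] [-142.6   -7.9]
110 [(301, 352, [-172.7, 6.4], [-172.7, 25.2]), (357, 379, [-172.7, 27.0], [-172.7, 35.1])]
```

Locked: opening the fingers leaves the handle where it is (red lever still at the same pixels). Grip again and turn clockwise about the spindle.

Call:
apply_moves(
  rows="0 0.0 0 0 0 0 -0.2;0 0 0 0 0 0 -0.14;-0.003 0.24 0 0 0 0.025 -0.14;-0.007 0.483 0 0 0 0.05 -0.14;-0.007 0.483 0 0 0 0.05 -0.14;-0.007 0.483 0 0 0 0.05 -0.14;-0.007 0.483 0 0 0 0.05 -0.14;-0.003 0.24 0 0 0 0.025 -0.14",
  grip_force=40,
)

```text
time_s: 12.97
eef_pos: [0.5586, -0.1831, 0.2412]
orientation: [[-0.949, -0.316, 0.0], [-0.316, 0.949, -0.0], [-0.0, -0.0, -1.0]]
force: [-0.2, -2.9, -0.1]
width: 0.582
gripper_force: 39.7
```

```bash
cat >> st.py <<'E'
S=np.array([.650,-.151]);ex=-R[:2,0];ey=R[:2,1];d=S-o["eef_pos"][:2];F=o["force"];r=-d
print("S in tool ex,ey mm",(d@ex*1e3).round(1),(d@ey*1e3).round(1),"F ex,ey",(F[:2]@ex).round(1),(F[:2]@ey).round(1),"M_S",(o["torque"][2]+r[0]*F[1]-r[1]*F[0]).round(2))
E
python3 st.py
```

```text
12.9667 pos [ 0.5586 -0.1831  0.2412] yaw 0.3217 z [ 4.e-04 -2.e-04 -1.e+00] F [-0.2 -2.9 -0.1] T [-0.83  0.06 -0.03] q [ 0.04  0.56  0.27  1.85 -0.21  0.75  2.31] w 49.4 39.72690193913877
S in tool ex,ey mm 96.8 1.5 F ex,ey -1.0 -2.7 M_S 0.23
```

Call:
apply_moves(
  rows="-0.007 0.483 0 0 0 0.05 -0.14;-0.007 0.483 0 0 0 0.05 -0.14;-0.007 0.483 0 0 0 0.05 -0.14;-0.007 0.483 0 0 0 0.05 -0.14;-0.003 0.24 0 0 0 0.025 -0.14",
)

```text
time_s: 13.38
eef_pos: [0.5539, -0.1618, 0.2412]
orientation: [[-0.995, -0.098, 0.0], [-0.098, 0.995, -0.0], [-0.0, -0.0, -1.0]]
force: [-0.7, -4.6, 1.8]
width: 0.584
gripper_force: 39.6
```

```bash
python3 st.py
```

```text
13.3833 pos [ 0.5539 -0.1618  0.2412] yaw 0.0977 z [ 2.e-04 -0.e+00 -1.e+00] F [-0.7 -4.6  1.8] T [-0.72  0.11 -0.03] q [-0.04  0.56  0.33  1.88 -0.26  0.74  2.1 ] w 49.7 39.6328436024487
S in tool ex,ey mm 96.7 1.4 F ex,ey -1.2 -4.5 M_S 0.41
```

Call:
apply_moves(
  rows="-0.003 0.24 0 0 0 0.025 -0.14;-0.003 0.24 0 0 0 0.025 -0.14;0 0 0 0 0 0 -0.14",
)

```text
time_s: 13.63
eef_pos: [0.5536, -0.1572, 0.2411]
orientation: [[-0.999, -0.049, -0.0], [-0.049, 0.999, 0.0], [0.0, 0.0, -1.0]]
force: [-0.8, -3.4, 1.0]
width: 0.579
gripper_force: 40.2
```

```bash
python3 st.py
```

```text
13.6333 pos [ 0.5536 -0.1572  0.2411] yaw 0.049 z [-1.e-04  2.e-04 -1.e+00] F [-0.8 -3.4  1. ] T [-0.4   0.12 -0.11] q [-0.06  0.56  0.35  1.89 -0.27  0.74  2.06] w 49.2 40.19358705729246
S in tool ex,ey mm 96.6 1.4 F ex,ey -1.0 -3.3 M_S 0.21
```

Still turning freely (0.21 N m).

Call:
apply_moves(
  rows="-0.003 0.24 0 0 0 0.025 -0.14;-0.003 0.24 0 0 0 0.025 -0.14;-0.003 0.24 0 0 0 0.025 -0.14;-0.003 0.24 0 0 0 0.025 -0.14;0 0 0 0 0 0 -0.14",
)

```text
time_s: 14.05
eef_pos: [0.5536, -0.1474, 0.241]
orientation: [[-0.999, 0.052, -0.0], [0.052, 0.999, 0.0], [0.0, 0.0, -1.0]]
force: [-0.8, -1.6, 1.3]
width: 0.581
gripper_force: 40.1
```

```bash
python3 st.py
```

```text
14.05 pos [ 0.5536 -0.1474  0.241 ] yaw -0.0518 z [-3.e-04  2.e-04 -1.e+00] F [-0.8 -1.6  1.3] T [-0.24  0.27 -0.07] q [-0.1   0.56  0.38  1.9  -0.29  0.74  1.96] w 49.4 40.12668636627495
S in tool ex,ey mm 96.5 1.4 F ex,ey -0.8 -1.7 M_S 0.09
```

Call:
apply_moves(
  rows="-0.005 0.386 0 0 0 0.04 -0.14;-0.005 0.386 0 0 0 0.04 -0.14;-0.003 0.24 0 0 0 0.025 -0.14;0 0 0 0 0 0 -0.14",
)

```text
time_s: 14.38
eef_pos: [0.5545, -0.1375, 0.241]
orientation: [[-0.988, 0.155, -0.0], [0.155, 0.988, 0.0], [0.0, 0.0, -1.0]]
force: [-1.9, -1.0, 1.0]
width: 0.579
gripper_force: 40.1
```

```bash
python3 st.py
```

```text
14.3833 pos [ 0.5545 -0.1375  0.241 ] yaw -0.1555 z [-4.e-04  1.e-04 -1.e+00] F [-1.9 -1.   1. ] T [-0.12  0.32 -0.01] q [-0.14  0.56  0.41  1.9  -0.31  0.74  1.86] w 49.2 40.143419271335006
S in tool ex,ey mm 96.4 1.4 F ex,ey -1.7 -1.3 M_S 0.11
```

Call:
apply_moves(
  rows="-0.005 0.386 0 0 0 0.04 -0.14;-0.003 0.24 0 0 0 0.025 -0.14;0 0 0 0 0 0 -0.14",
)

```text
time_s: 14.63
eef_pos: [0.5557, -0.1313, 0.241]
orientation: [[-0.976, 0.218, -0.0], [0.218, 0.976, 0.0], [0.001, 0.0, -1.0]]
force: [-2.9, -0.3, 2.4]
width: 0.582
gripper_force: 40.0
```

```bash
python3 st.py
```

```text
14.6333 pos [ 0.5557 -0.1313  0.241 ] yaw -0.2201 z [-5.e-04  2.e-04 -1.e+00] F [-2.9 -0.3  2.4] T [0.05 0.39 0.07] q [-0.16  0.56  0.42  1.9  -0.33  0.74  1.8 ] w 49.5 40.04123708233237
S in tool ex,ey mm 96.3 1.4 F ex,ey -2.8 -0.9 M_S 0.15
```

Call:
apply_moves(
  rows="0.02 0.386 0 0 0 0.04 -0.14;0.005 0.386 0 0 0 0.04 -0.14;0 0.24 0 0 0 0.025 -0.14;0 0 0 0 0 0 -0.14",
)

```text
time_s: 14.97
eef_pos: [0.5576, -0.1223, 0.2409]
orientation: [[-0.947, 0.32, -0.001], [0.32, 0.947, -0.001], [0.001, -0.001, -1.0]]
force: [-4.2, -3.2, 1.7]
width: 0.581
gripper_force: 35.7
```

```bash
python3 st.py
```

```text
14.9667 pos [ 0.5576 -0.1223  0.2409] yaw -0.3262 z [-1.e-03 -5.e-04 -1.e+00] F [-4.2 -3.2  1.7] T [-0.62  0.75 -0.27] q [-0.2   0.57  0.46  1.91 -0.35  0.75  1.7 ] w 49.4 35.70967309176922
S in tool ex,ey mm 96.7 2.4 F ex,ey -2.9 -4.4 M_S 0.15
```

Call:
apply_moves(
  rows="0 0.386 0 0 0 0.04 -0.14;0 0.24 0 0 0 0.025 -0.14;0 0 0 0 0 0 -0.14",
)

```text
time_s: 15.22
eef_pos: [0.5597, -0.1162, 0.2409]
orientation: [[-0.924, 0.382, -0.001], [0.382, 0.924, -0.0], [0.001, -0.001, -1.0]]
force: [-4.7, -3.5, 0.7]
width: 0.581
gripper_force: 35.8
```

```bash
python3 st.py
```

```text
15.2167 pos [ 0.5597 -0.1162  0.2409] yaw -0.3914 z [-1.1e-03 -4.0e-04 -1.0e+00] F [-4.7 -3.5  0.7] T [-0.64  0.78 -0.27] q [-0.22  0.57  0.47  1.91 -0.37  0.75  1.64] w 49.4 35.82597367465496
S in tool ex,ey mm 96.7 2.3 F ex,ey -3.0 -5.0 M_S 0.21
```

Call:
apply_moves(
  rows="0 0.386 0 0 0 0.04 -0.14;0 0.24 0 0 0 0.025 -0.14;0 0 0 0 0 0 -0.14",
)

```text
time_s: 15.47
eef_pos: [0.5622, -0.1104, 0.2409]
orientation: [[-0.898, 0.441, -0.001], [0.441, 0.898, -0.0], [0.001, -0.001, -1.0]]
force: [-5.2, -3.0, 0.4]
width: 0.58
gripper_force: 35.9
```

```bash
python3 st.py; python3 pl.py|head -5
```

```text
15.4667 pos [ 0.5622 -0.1104  0.2409] yaw -0.4566 z [-1.1e-03 -4.0e-04 -1.0e+00] F [-5.2 -3.   0.4] T [-0.62  0.9  -0.34] q [-0.24  0.58  0.49  1.9  -0.38  0.76  1.58] w 49.3 35.932355085387826
S in tool ex,ey mm 96.7 2.2 F ex,ey -3.3 -4.9 M_S 0.13
O [ 0.65031265 -0.15330904] [-1.3  1.9]Traceback (most recent call last):
  File "pl.py", line 11, in <module>
    x=np.flatnonzero(red[v]);print(v,x.min(),x.max(),loc(x.min(),v),loc(x.max()+1,v))
                                     ~~~~~^^
    return umr_minimum(a, axis, None, out, keepdims, initial, where)
ValueError: zero-size array to reduction operation minimum which has no identity
```

Call:
apply_moves(
  rows="0 0.386 0 0 0 0.04 -0.14;0 0.24 0 0 0 0.025 -0.14;0 0 0 0 0 0 -0.14",
)

```text
time_s: 15.77
eef_pos: [0.5651, -0.1047, 0.2409]
orientation: [[-0.867, 0.498, -0.001], [0.498, 0.867, -0.0], [0.001, -0.001, -1.0]]
force: [-5.8, -3.1, 1.1]
width: 0.58
gripper_force: 36.0
```

```bash
python3 st.py; python3 pl.py|head -5
```

```text
15.7667 pos [ 0.5651 -0.1047  0.2409] yaw -0.5218 z [-1.1e-03 -3.0e-04 -1.0e+00] F [-5.8 -3.1  1.1] T [-0.52  0.94 -0.33] q [-0.27  0.58  0.51  1.9  -0.4   0.76  1.52] w 49.3 35.97841976210475
S in tool ex,ey mm 96.7 2.2 F ex,ey -3.4 -5.6 M_S 0.2
O [ 0.65046048 -0.15286456] [-1.3  1.4]Traceback (most recent call last):
  File "pl.py", line 11, in <module>
    x=np.flatnonzero(red[v]);print(v,x.min(),x.max(),loc(x.min(),v),loc(x.max()+1,v))
                                     ~~~~~^^
    return umr_minimum(a, axis, None, out, keepdims, initial, where)
ValueError: zero-size array to reduction operation minimum which has no identity
```

```bash
sed -i 's/^red=.*/red=(c[...,0]>60)\&(c[...,0]>2.5*c[...,1])/; s/^for v in (100.*/for v in [v for v in (100,120,140,160,180) if red[v].any()]:/' pl.py; python3 pl.py|head -6
python3 - <<'E'
from plant import viewer
from h import *
f=viewer.grab_frame("scene");c=f["color"];hsv=cv2.cvtColor(c,cv2.COLOR_RGB2HSV)
u,v=proj(f,[.65,-.151,.0945]);print(u,v)
k=((hsv[...,0]>12)&(hsv[...,0]<32)&(hsv[...,1]>120)&(hsv[...,2]>200)).astype(np.uint8)
k[:,:int(u-12)]=0;k[:,int(u+14):]=0;k[:int(v-12)]=0;k[int(v+12):]=0
n,l,st,_=cv2.connectedComponentsWithStats(k);i=1+st[1:,4].argmax();ys,xs=np.nonzero(l==i)
W=np.array([ray(f,x+.5,y+.5,.0945)[:2] for x,y in zip(xs,ys)],np.float32)*1000
r=cv2.minAreaRect(W);C=np.cov(W.T);w,V=np.linalg.eigh(C);print(len(xs),r,"pca dir",np.arctan2(V[1,1],V[0,1]),w)
E
```

```text
O [ 0.65042869 -0.15293435] [-1.3  1.5]
100 241 254 [-176.1  -13.4] [-176.1   -8.3]
120 244 256 [-169.1  -12.5] [-169.1   -7.7]
140 246 258 [-161.8  -11.9] [-161.8   -7. ]
160 248 260 [-154.3  -11.4] [-154.3   -6.4]
180 251 262 [-146.5  -10.4] [-146.5   -5.7]
252.7659321254016 286.11095718082015
97 ((652.5260009765625, -150.2919921875), (20.2659854888916, 26.821857452392578), 63.84649658203125) pca dir 2.631507300028874 [35.07181418 68.03974427]
```

Cap direction −0.51 rad matches the tool's −0.52: the spindle follows. Continue in small steps.

Call:
apply_moves(
  rows="0 0.29 0 0 0 0.03 -0.14;0 0.29 0 0 0 0.03 -0.14;0 0 0 0 0 0 -0.14",
)

```text
time_s: 16.17
eef_pos: [0.5681, -0.0998, 0.2407]
orientation: [[-0.836, 0.549, -0.001], [0.549, 0.836, -0.001], [0.001, -0.001, -1.0]]
force: [-4.2, -4.9, -1.3]
width: 0.579
gripper_force: 33.6
```

```bash
python3 st.py|tail -1
```

```text
S in tool ex,ey mm 96.6 2.3 F ex,ey -0.8 -6.4 M_S 0.59
```

Call:
apply_moves(
  rows="0 0.29 0 0 0 0.03 -0.14;0 0.29 0 0 0 0.03 -0.14;0 0 0 0 0 0 -0.14",
)

```text
time_s: 16.42
eef_pos: [0.5713, -0.0952, 0.2407]
orientation: [[-0.801, 0.598, -0.001], [0.598, 0.801, -0.001], [0.0, -0.002, -1.0]]
force: [-4.2, -4.3, -1.1]
width: 0.574
gripper_force: 32.1
```

```bash
python3 st.py
```

```text
16.4167 pos [ 0.5713 -0.0952  0.2407] yaw -0.6414 z [-0.0012 -0.0011 -1.    ] F [-4.2 -4.3 -1.1] T [-1.08  0.9   0.07] q [-0.3   0.59  0.55  1.89 -0.43  0.77  1.41] w 48.8 32.133572744205594
S in tool ex,ey mm 96.4 2.3 F ex,ey -0.8 -6.0 M_S 0.64
```

```bash
python3 pl.py|head -6
cat > cap.py <<'E'
from plant import viewer
from h import *
for name in ("scene","top"):
    f=viewer.grab_frame(name);c=f["color"];hsv=cv2.cvtColor(c,cv2.COLOR_RGB2HSV)
    u,v=proj(f,[.65,-.151,.0945])
    k=((hsv[...,0]>12)&(hsv[...,0]<32)&(hsv[...,1]>120)&(hsv[...,2]>200)).astype(np.uint8)
    k[:,:int(u-12)]=0;k[:,int(u+14):]=0;k[:int(v-12)]=0;k[int(v+12):]=0
    n,l,st,_=cv2.connectedComponentsWithStats(k);i=1+st[1:,4].argmax();ys,xs=np.nonzero(l==i)
    W=np.array([ray(f,x+.5,y+.5,.0945)[:2] for x,y in zip(xs,ys)],np.float32)*1000
    r=cv2.minAreaRect(W);C=np.cov(W.T);w,V=np.linalg.eigh(C);print(name,len(xs),r,"pca dir",(np.arctan2(V[1,1],V[0,1])-np.pi).round(3))
E
python3 cap.py; python3 st.py|tail -1
```

```text
O [ 0.65001308 -0.15365933] [-1.6  2.1]
100 240 252 [-176.   -13.2] [-176.    -8.4]
120 242 254 [-169.   -12.7] [-169.    -7.9]
140 245 257 [-161.7  -11.8] [-161.7   -6.9]
160 247 259 [-154.2  -11.2] [-154.2   -6.2]
180 250 261 [-146.4  -10.3] [-146.4   -5.6]
scene 94 ((652.4620361328125, -150.47335815429688), (19.49094009399414, 27.04189682006836), 62.20185852050781) pca dir -0.541
S in tool ex,ey mm 96.4 2.4 F ex,ey 0.1 -5.4 M_S 0.61Traceback (most recent call last):
  File "cap.py", line 8, in <module>
    n,l,st,_=cv2.connectedComponentsWithStats(k);i=1+st[1:,4].argmax();ys,xs=np.nonzero(l==i)
                                                     ~~~~~~~~~~~~~~~^^
ValueError: attempt to get argmax of an empty sequence
```

Cap has only turned to −0.54 while the tool is at −0.64: the stop is reached at about −0.55. Back off to relieve it.

Call:
apply_moves(
  rows="0 -0.29 0 0 0 -0.03 -0.14;0 -0.24 0 0 0 -0.025 -0.14;0 0 0 0 0 0 -0.14",
)

```text
time_s: 16.82
eef_pos: [0.5682, -0.0999, 0.2409]
orientation: [[-0.834, 0.552, -0.0], [0.552, 0.834, -0.001], [-0.0, -0.001, -1.0]]
force: [-3.3, -3.9, -2.3]
width: 0.577
gripper_force: 34.2
```

```bash
sed -i 's/("scene","top")/("scene",)/' cap.py; python3 st.py; python3 cap.py; python3 pl.py|head -6
```

```text
16.8167 pos [ 0.5682 -0.0999  0.2409] yaw -0.5842 z [-4.e-04 -6.e-04 -1.e+00] F [-3.3 -3.9 -2.3] T [-0.89  0.61 -0.08] q [-0.28  0.59  0.53  1.9  -0.41  0.77  1.46] w 49.0 34.19325923547149
S in tool ex,ey mm 96.5 2.5 F ex,ey -0.6 -5.0 M_S 0.41
scene 95 ((652.539794921875, -150.3681640625), (19.44266128540039, 27.193395614624023), 60.9591178894043) pca dir -0.572
O [ 0.65027752 -0.15335382] [-1.5  1.8]
100 241 253 [-175.9  -13.4] [-175.9   -8.6]
120 243 255 [-168.9  -12.8] [-168.9   -8. ]
140 245 257 [-161.6  -12.3] [-161.6   -7.4]
160 248 260 [-154.1  -11.4] [-154.1   -6.4]
180 250 262 [-146.3  -10.8] [-146.3   -5.7]
```

The stop is confirmed (torque 0.2→0.6 N m, cap still). Let go, rise, and measure the droop by triangulating the red lever.

Call:
apply_moves(
  rows="0 0 0 0 0 0 -0.3;0 0 0 0 0 0 -0.6;0 0 0 0 0 0 -0.8;0 0 0 0 0 0 -0.8;0 0 -2 0 0 0 -0.8;0 0 -2 0 0 0 -0.8;0 0 -2 0 0 0 -0.8;0 0 -2 0 0 0 -0.8;0 0 0 0 0 0 -0.8;0 0 0 0 0 0 -0.8",
)

```text
time_s: 17.75
eef_pos: [0.5692, -0.0988, 0.3223]
orientation: [[-0.834, 0.551, 0.003], [0.551, 0.834, 0.0], [-0.002, 0.002, -1.0]]
force: [-0.5, 0.2, -0.0]
width: 0.901
gripper_force: 0.0
```

```bash
cat > red.py <<'E'
from plant import viewer,readout
from h import *
from scipy.ndimage import label
def blob(f,P,rad=60):
    c=f["color"].astype(int);m=(c[...,0]>55)&(c[...,0]>2.5*c[...,1])&(c[...,0]>2.2*c[...,2])
    u,v=proj(f,P);Y,X=np.indices(m.shape);m&=(np.hypot(X-u,Y-v)<rad)
    l,n=label(m,np.ones((3,3)));
    if n==0: return None
    i=1+np.argmax(np.bincount(l.ravel())[1:]);ys,xs=np.nonzero(l==i);p=np.c_[xs+.5,ys+.5]
    mu=p.mean(0);d=np.linalg.svd(p-mu,full_matrices=False)[2][0];t=(p-mu)@d
    return len(p),mu,p[t<=np.quantile(t,.06)].mean(0),p[t>=np.quantile(t,.94)].mean(0)
def tri(fa,pa,fb,pb):
    a0,a1=ray(fa,*pa,.2),ray(fa,*pa,.0);b0,b1=ray(fb,*pb,.2),ray(fb,*pb,.0)
    da=(a1-a0)/np.linalg.norm(a1-a0);db=(b1-b0)/np.linalg.norm(b1-b0);A=np.c_[da,-db]
    s=np.linalg.lstsq(A,b0-a0,rcond=None)[0];x,y=a0+s[0]*da,b0+s[1]*db
    return ((x+y)/2).round(4),np.linalg.norm(x-y).round(4)
if __name__=="__main__":
    import sys
    psi=-.56;ex=np.array([np.cos(psi),np.sin(psi)]);ey=np.array([-ex[1],ex[0]]);S=np.array([.65,-.151])
    P=[*(S-.158*ex-.01*ey),.075]
    fs={n:viewer.grab_frame(n) for n in("wrist","scene","top")}
    for n in fs: np.savez(f"pics/r_{n}.npz",**fs[n])
    b={n:blob(fs[n],P,90 if n=="wrist" else 30) for n in fs}
    for n in b:print(n,proj(fs[n],P).round(1),b[n] and (b[n][0],[q.round(1).tolist() for q in b[n][1:]]))
    for a,c in(("wrist","scene"),("top","scene"),("wrist","top")):
        if b[a] and b[c]:
            X,e=tri(fs[a],b[a][1],fs[c],b[c][1]);d=X[:2]-S;print(a,c,X,e,"pl frame",(d@ex*1e3).round(1),(d@ey*1e3).round(1))
E
python3 st.py; python3 red.py
```

```text
17.75 pos [ 0.5692 -0.0988  0.3223] yaw -0.584 z [ 3.3e-03  5.0e-04 -1.0e+00] F [-0.5  0.2 -0. ] T [-0.02  0.02  0.04] q [-0.34  0.48  0.6   1.83 -0.33  0.93  1.39] w 76.6 0.0
S in tool ex,ey mm 96.2 1.0 F ex,ey -0.5 -0.0 M_S 0.04
wrist [255.1 133.4] (578, [[244.4, 136.2], [238.5, 104.6], [250.9, 170.8]])
scene [262.8 230.5] (21, [[260.2, 232.5], [260.5, 225.0], [260.0, 238.0]])
top [305.6 191.7] None
wrist scene [ 0.5087 -0.0826  0.0672] 0.0017 pl frame -156.1 -17.1
```

Run:
```python
from red import *
w7=dict(np.load("pics/w7.npz"));r=dict(np.load("pics/r_wrist.npz"));s=dict(np.load("pics/r_scene.npz"))
b7=blob(w7,ray(w7,254,148,.08),90);b=blob(r,ray(r,244,136,.08),90)
print(b7,b)
def cam(f): M=f["camera_from_world"];return -M[:3,:3].T@M[:3,3]
print(cam(w7),cam(r),cam(s))
# rays at z0 -> length L between ends for w7 at z=.0863; find z for r that yields same length
def L(f,b,z): return np.linalg.norm(ray(f,*b[2],z)-ray(f,*b[3],z))*1e3
L7=L(w7,b7,.2411-.1686+.014);print("L7",L7,[(z,L(r,b,z).round(2)) for z in(.05,.06,.07,.08,.086)])
psi=-.56;ex=np.array([np.cos(psi),np.sin(psi)]);ey=np.array([-ex[1],ex[0]]);S=np.array([.65,-.151])
for z in(.06,.07,.08):
    for q in b[1:]:
        d=ray(r,*q,z)[:2]-S;print(z,(d@ex*1e3).round(1),(d@ey*1e3).round(1),end=' | ')
    print()
# scene: profile of red pixels
c=s["color"].astype(int);m=(c[...,0]>55)&(c[...,0]>2.*c[...,1]);ys,xs=np.nonzero(m[215:250,245:280]);print(sorted(set(zip((ys+215).tolist(),(xs+245).tolist()))))
# predicted scene pixels of lever top ends for droops
for ph in(0,.05,.1,.15,.2):
    out=[]
    for x,y,z in((-180,-11,14),(-138,-8,14),(-180,-11,2),(-182,29,16),(-178,-37,16)):
        X=x*np.cos(ph)+ (z-8)*np.sin(ph)*-1; Z=.081+(z-8)/1e3+x/1e3*np.sin(ph); p=S+ex*X/1e3+ey*y/1e3;out.append(proj(s,[*p,Z]).round(1).tolist())
    print(ph,out)
```

```text
(1435, array([255.58641115, 145.07560976]), array([250.86781609,  92.98275862]), array([261.51149425, 200.8908046 ])) (578, array([244.37370242, 136.23356401]), array([238.52857143, 104.58571429]), array([250.92857143, 170.78571429]))
[ 0.50943114 -0.24446242  0.2097288 ] [ 0.50978096 -0.05983703  0.29072595] [ 1.05606451 -0.25734892  0.9630173 ]
L7 41.26482309536831 [(0.05, np.float64(49.07)), (0.06, np.float64(47.03)), (0.07, np.float64(45.0)), (0.08, np.float64(42.96)), (0.086, np.float64(41.73))]
0.06 -155.6 -18.7 | 0.06 -177.2 -21.6 | 0.06 -130.6 -15.1 | 
0.07 -156.1 -17.7 | 0.07 -176.8 -20.6 | 0.07 -132.2 -14.4 | 
0.08 -156.6 -16.8 | 0.08 -176.3 -19.5 | 0.08 -133.8 -13.6 | 
[(224, 260), (224, 261), (225, 260), (225, 261), (226, 260), (226, 261), (227, 259), (227, 260), (228, 259), (228, 260), (228, 261), (229, 259), (229, 260), (229, 261), (230, 259), (230, 260), (231, 259), (231, 260), (232, 259), (232, 260), (233, 259), (233, 260), (234, 259), (234, 260), (235, 259), (235, 260), (236, 259), (236, 260), (237, 259), (237, 260), (238, 260), (239, 260)]
0 [[264.0, 220.3], [261.8, 234.8], [264.1, 223.1], [280.3, 221.6], [253.5, 219.0]]
0.05 [[264.1, 222.4], [261.9, 236.3], [264.2, 225.3], [280.2, 223.7], [253.6, 221.0]]
0.1 [[264.2, 224.5], [262.0, 237.9], [264.2, 227.6], [280.2, 225.8], [253.7, 223.1]]
0.15 [[264.2, 226.8], [262.0, 239.6], [264.2, 230.0], [280.1, 228.0], [253.8, 225.3]]
0.2 [[264.2, 229.1], [262.0, 241.4], [264.1, 232.5], [280.0, 230.4], [253.9, 227.6]]
```

```bash
python3 cap.py
python3 - <<'E'
from red import *
# fixed-handle line & pliers from wrist frame: use lever ends + compare with w7-level calibrations
w7=dict(np.load("pics/w7.npz"));r=dict(np.load("pics/r_wrist.npz"))
def line(f,b,z): p,q=ray(f,*b[2],z),ray(f,*b[3],z);d=q-p;return np.arctan2(d[1],d[0])
b7=blob(w7,ray(w7,254,148,.08),90);b=blob(r,ray(r,244,136,.08),90)
print("lever dir held at yaw .5748:",line(w7,b7,.0865)-.5748,"now lever dir",line(r,b,.075))
c=r["color"].astype(int)
for v in range(95,200,15):
    row=c[v];m=(row.min(1)>70)&((row.max(1)-row.min(1))<28);e=np.flatnonzero(np.diff(np.r_[0,m.astype(int),0]))
    print(v,[(int(a),int(d)) for a,d in zip(e[::2],e[1::2]) if d-a>5 and 180<a<340])
E
```

```text
scene 96 ((652.5260009765625, -150.2919921875), (20.2659854888916, 26.821857452392578), 63.84649658203125) pca dir -0.532
lever dir held at yaw .5748: 0.08200686170699278 now lever dir -0.4219807264310782
95 [(286, 301), (321, 336)]
110 [(198, 218), (285, 301)]
125 [(206, 225), (285, 301)]
140 [(185, 192), (212, 237), (260, 274), (285, 318), (331, 438)]
155 [(185, 201), (211, 219), (220, 243), (284, 438)]
170 [(192, 201), (214, 228), (229, 248), (285, 411)]
185 [(189, 195), (202, 209), (210, 220), (221, 230), (239, 256), (277, 283), (284, 379)]
```

Call:
apply_moves(
  rows="1 -0.5 0.5 0 0 0 0.25;1.5 -0.75 1 0 0 0 0.25;1.5 -0.75 1 0 0 0 0.25;1.5 -0.75 0.8 0 0 0 0.25;0.58 -0.25 0.4 0 0 0 0.25;0 0 0 0 0 -0.1 0.25;0 0 0 0 0 -0.1 0.25;0 0 0 0 0 -0.05 0.25;0 0 0 0 0 0 0.25;0 0 0 0 0 0 0.25",
  grip_force=25,
)

```text
time_s: 18.78
eef_pos: [0.5016, -0.0907, 0.284]
orientation: [[-0.944, 0.331, 0.0], [0.331, 0.944, 0.0], [-0.0, 0.0, -1.0]]
force: [0.8, 0.1, 0.4]
width: 0.378
gripper_force: 0.0
```

```bash
cat > lev.py <<'E'
from red import *
o=readout.get_obs();T=o["eef_pos"];R=o["orientation"]
f=viewer.grab_frame("wrist");np.savez("pics/lv.npz",**f);c=f["color"].astype(int)
red=(c[...,0]>55)&(c[...,0]>2.5*c[...,1])&(c[...,0]>2.2*c[...,2])
print(T.round(4),"yaw",np.arctan2(-R[0,1],R[1,1]).round(3),"w",round(o["width"]*85,1),"g",round(o["gripper_force"],1),"F",o["force"].round(1),"red px",red.sum())
import sys
z=float(sys.argv[1])
loc=lambda u,v:(R.T@(ray(f,u,v,z)-T))[:2]*1e3
ys=np.flatnonzero(red.sum(1)>2)
if len(ys):
  for v in np.linspace(ys.min()+2,ys.max()-2,6).astype(int):
    x=np.flatnonzero(red[v]);row=c[v];br=(row.min(1)>70)&((row.max(1)-row.min(1))<28)
    e=np.flatnonzero(np.diff(np.r_[0,br.astype(int),0]));runs=[(int(a),int(d)) for a,d in zip(e[::2],e[1::2]) if d-a>4 and x.min()-60<a<x.max()+90]
    print(v,x.min(),x.max()+1,"tool xy outer",loc(x.min(),v+.5).round(1),"inner",loc(x.max()+1,v+.5).round(1),"runs",[(a,d,loc(a,v+.5)[1].round(1),loc(d,v+.5)[1].round(1)) for a,d in runs])
E
python3 lev.py .073
```

```text
[ 0.5016 -0.0907  0.284 ] yaw -0.337 w 32.1 g 0.0 F [0.8 0.1 0.4] red px 653
211 289 297 tool xy outer [18.3  8.2] inner [18.3 13. ] runs [(298, 347, np.float64(13.6), np.float64(42.8)), (361, 525, np.float64(51.2), np.float64(149.2))]
225 288 297 tool xy outer [9.5 7.7] inner [ 9.5 13.1] runs [(298, 560, np.float64(13.7), np.float64(172.4))]
239 286 295 tool xy outer [0.4 6.5] inner [ 0.4 12.1] runs [(308, 560, np.float64(20.0), np.float64(174.7))]
253 285 294 tool xy outer [-8.9  6. ] inner [-8.9 11.6] runs [(243, 284, np.float64(-20.1), np.float64(5.4)), (299, 308, np.float64(14.7), np.float64(20.3)), (313, 560, np.float64(23.4), np.float64(177.1))]
267 284 292 tool xy outer [-18.4   5.4] inner [-18.4  10.5] runs [(243, 256, np.float64(-20.4), np.float64(-12.2)), (264, 283, np.float64(-7.2), np.float64(4.8)), (293, 305, np.float64(11.1), np.float64(18.7)), (317, 328, np.float64(26.2), np.float64(33.2)), (340, 560, np.float64(40.7), np.float64(179.5))]
281 286 289 tool xy outer [-28.3   6.8] inner [-28.3   8.7] runs [(244, 257, np.float64(-20.1), np.float64(-11.7)), (268, 285, np.float64(-4.7), np.float64(6.1)), (290, 302, np.float64(9.3), np.float64(17.0)), (321, 333, np.float64(29.2), np.float64(36.8)), (346, 464, np.float64(45.1), np.float64(120.6))]
```

Call:
apply_moves(
  rows="0 0 1 0 0 0 0.25;0 0 1 0 0 0 0.25;0 0 0.7 0 0 0 0.25;0 0 0.5 0 0 0 0.25;0 0 0.3 0 0 0 0.25;0 0 0 0 0 0 0.25",
)

```text
time_s: 19.33
eef_pos: [0.5009, -0.0906, 0.2482]
orientation: [[-0.944, 0.329, -0.002], [0.329, 0.944, -0.0], [0.001, -0.001, -1.0]]
force: [-0.4, 0.2, 0.0]
width: 0.376
gripper_force: 0.0
```

```bash
python3 lev.py .075
```

```text
[ 0.5009 -0.0906  0.2482] yaw -0.335 w 32.0 g 0.0 F [-0.4  0.2  0. ] red px 963
231 293 302 tool xy outer [19.4  8.4] inner [19.4 12.7] runs [(303, 363, np.float64(13.2), np.float64(42.0)), (381, 560, np.float64(50.7), np.float64(136.7))]
248 291 302 tool xy outer [10.6  7.5] inner [10.6 12.9] runs [(303, 311, np.float64(13.4), np.float64(17.3)), (314, 560, np.float64(18.8), np.float64(138.9))]
265 289 301 tool xy outer [1.5 6.7] inner [ 1.5 12.6] runs [(243, 277, np.float64(-16.2), np.float64(0.7)), (316, 328, np.float64(20.1), np.float64(26.0)), (338, 560, np.float64(31.0), np.float64(141.2))]
283 287 298 tool xy outer [-8.5  5.8] inner [-8.5 11.3] runs [(244, 254, np.float64(-16.0), np.float64(-10.9)), (257, 281, np.float64(-9.4), np.float64(2.7)), (299, 307, np.float64(11.8), np.float64(15.9)), (321, 334, np.float64(23.0), np.float64(29.5)), (348, 560, np.float64(36.6), np.float64(143.8))]
300 286 296 tool xy outer [-18.2   5.4] inner [-18.2  10.5] runs [(242, 253, np.float64(-17.3), np.float64(-11.6)), (262, 285, np.float64(-7.0), np.float64(4.8)), (297, 307, np.float64(11.0), np.float64(16.1)), (361, 384, np.float64(43.9), np.float64(55.7))]
318 289 292 tool xy outer [-28.9   7. ] inner [-29.    8.6] runs [(238, 254, np.float64(-19.7), np.float64(-11.3)), (267, 288, np.float64(-4.5), np.float64(6.5))]
```

Call:
apply_moves(
  rows="0 0 0.4 0 0 0 0.25;0 0 0.4 0 0 0 0.25;0 0 0.4 0 0 0 0.25;0 0 0.2 0 0 0 0.25;0 0 0 0 0 0 0.25",
)

```text
time_s: 19.8
eef_pos: [0.501, -0.0906, 0.2346]
orientation: [[-0.944, 0.329, -0.001], [0.329, 0.944, 0.0], [0.001, -0.0, -1.0]]
force: [0.1, -0.2, 0.0]
width: 0.376
gripper_force: 0.0
```

```bash
python3 lev.py .075
```

```text
[ 0.501  -0.0906  0.2346] yaw -0.335 w 31.9 g 0.0 F [ 0.1 -0.2  0. ] red px 1153
241 294 304 tool xy outer [19.7  8.1] inner [19.7 12.5] runs [(305, 371, np.float64(12.9), np.float64(41.9)), (390, 560, np.float64(50.2), np.float64(124.8))]
259 292 305 tool xy outer [11.1  7.3] inner [11.1 13.1] runs [(243, 272, np.float64(-14.6), np.float64(-1.6)), (314, 560, np.float64(17.1), np.float64(127.0))]
278 290 302 tool xy outer [1.7 6.5] inner [ 1.7 12. ] runs [(244, 278, np.float64(-14.4), np.float64(1.1)), (284, 289, np.float64(3.8), np.float64(6.1)), (320, 333, np.float64(20.2), np.float64(26.1)), (345, 560, np.float64(31.5), np.float64(129.4))]
297 287 300 tool xy outer [-8.1  5.3] inner [-8.1 11.3] runs [(242, 252, np.float64(-15.6), np.float64(-11.0)), (255, 282, np.float64(-9.6), np.float64(2.9)), (301, 308, np.float64(11.7), np.float64(15.0)), (360, 389, np.float64(39.1), np.float64(52.5))]
316 286 298 tool xy outer [-18.3   4.9] inner [-18.3  10.6] runs [(239, 253, np.float64(-17.3), np.float64(-10.7)), (261, 285, np.float64(-6.9), np.float64(4.4)), (299, 307, np.float64(11.0), np.float64(14.8))]
335 289 293 tool xy outer [-28.9   6.4] inner [-28.9   8.3] runs [(235, 254, np.float64(-19.6), np.float64(-10.5)), (266, 288, np.float64(-4.7), np.float64(5.9)), (318, 323, np.float64(20.4), np.float64(22.8))]
```

Call:
apply_moves(
  rows="0 0 0 0 0 0 0.35;0 0 0 0 0 0 0.45;0 0 0 0 0 0 0.55;0 0 0 0 0 0 0.65;0 0 0 0 0 0 0.65",
  grip_force=28,
)

```text
time_s: 20.27
eef_pos: [0.5012, -0.0906, 0.2351]
orientation: [[-0.945, 0.328, -0.0], [0.328, 0.945, -0.0], [0.0, -0.0, -1.0]]
force: [-0.8, -0.6, 0.0]
width: 0.185
gripper_force: 24.7
```

```bash
python3 lev.py .075; python3 st.py; python3 cap.py
```

```text
[ 0.5012 -0.0906  0.2351] yaw -0.334 w 15.7 g 24.7 F [-0.8 -0.6  0. ] red px 586
239 281 291 tool xy outer [20.5  2.4] inner [20.5  6.8] runs [(299, 381, np.float64(10.3), np.float64(46.4))]
251 281 293 tool xy outer [14.8  2.4] inner [14.8  7.8] runs [(295, 380, np.float64(8.7), np.float64(46.5))]
264 283 293 tool xy outer [8.5 3.4] inner [8.5 7.9] runs [(242, 254, np.float64(-15.1), np.float64(-9.7)), (259, 282, np.float64(-7.5), np.float64(2.9)), (297, 308, np.float64(9.7), np.float64(14.6)), (321, 560, np.float64(20.5), np.float64(128.2))]
277 285 293 tool xy outer [2.  4.3] inner [2. 8.] runs [(239, 252, np.float64(-16.7), np.float64(-10.7)), (260, 284, np.float64(-7.1), np.float64(3.8)), (299, 311, np.float64(10.7), np.float64(16.2)), (326, 560, np.float64(23.0), np.float64(129.8))]
290 287 293 tool xy outer [-4.7  5.3] inner [-4.7  8.1] runs [(246, 251, np.float64(-13.7), np.float64(-11.4)), (264, 286, np.float64(-5.3), np.float64(4.8)), (333, 560, np.float64(26.5), np.float64(131.5))]
303 290 293 tool xy outer [-11.6   6.8] inner [-11.6   8.2] runs [(267, 289, np.float64(-4.0), np.float64(6.3))]
20.3167 pos [ 0.5012 -0.0905  0.2351] yaw -0.3341 z [-1.e-04  1.e-04 -1.e+00] F [-0.7 -0.4  0.7] T [-0.19  0.24  0.45] q [-0.27  0.5   0.46  2.06 -0.36  0.66  1.67] w 15.5 24.618002066854388
S in tool ex,ey mm 160.4 -8.4 F ex,ey -0.5 -0.6 M_S 0.55
scene 95 ((652.539794921875, -150.3681640625), (19.44266128540039, 27.193395614624023), 60.9591178894043) pca dir -0.572
```

Call:
apply_moves(
  rows="0.03 -0.222 0 0 0 -0.02 0.65;0.057 -0.444 0 0 0 -0.04 0.65;0 0 0 0 0 0 0.65",
  grip_force=30,
)

```text
time_s: 20.62
eef_pos: [0.4985, -0.0969, 0.2353]
orientation: [[-0.963, 0.269, 0.001], [0.269, 0.963, 0.0], [-0.001, 0.001, -1.0]]
force: [0.9, 2.3, 0.3]
width: 0.179
gripper_force: 20.5
```

```bash
python3 lev.py .075; python3 st.py; python3 cap.py
```

```text
[ 0.4985 -0.0969  0.2353] yaw -0.273 w 15.2 g 20.5 F [0.9 2.3 0.3] red px 619
239 282 291 tool xy outer [20.4  2.8] inner [20.4  6.8] runs [(302, 383, np.float64(11.6), np.float64(47.3))]
253 282 294 tool xy outer [13.7  2.9] inner [13.7  8.2] runs [(256, 281, np.float64(-8.7), np.float64(2.4)), (295, 320, np.float64(8.7), np.float64(19.8)), (323, 381, np.float64(21.2), np.float64(47.1))]
268 283 293 tool xy outer [6.4 3.4] inner [6.3 7.9] runs [(241, 253, np.float64(-15.7), np.float64(-10.2)), (260, 282, np.float64(-7.1), np.float64(2.9)), (297, 309, np.float64(9.7), np.float64(15.1)), (323, 560, np.float64(21.5), np.float64(129.0))]
282 285 293 tool xy outer [-0.7  4.3] inner [-0.7  8. ] runs [(238, 251, np.float64(-17.3), np.float64(-11.3)), (260, 284, np.float64(-7.2), np.float64(3.9)), (299, 312, np.float64(10.7), np.float64(16.7)), (327, 560, np.float64(23.6), np.float64(130.8))]
297 288 293 tool xy outer [-8.5  5.8] inner [-8.5  8.1] runs [(265, 287, np.float64(-4.9), np.float64(5.3)), (337, 360, np.float64(28.6), np.float64(39.4))]
312 291 294 tool xy outer [-16.6   7.3] inner [-16.6   8.7] runs [(268, 290, np.float64(-3.6), np.float64(6.8))]
20.6667 pos [ 0.4986 -0.0966  0.2353] yaw -0.2748 z [ 1.e-03  6.e-04 -1.e+00] F [ 1.3  0.9 -0.6] T [ 0.24 -0.25  0.28] q [-0.24  0.49  0.45  2.07 -0.34  0.65  1.73] w 15.4 20.916624219389632
S in tool ex,ey mm 160.5 -11.3 F ex,ey 1.0 1.2 M_S 0.08
scene 98 ((652.5260009765625, -150.2919921875), (20.2659854888916, 26.821857452392578), 63.84649658203125) pca dir -0.477
```

Body followed the hand: still locked, the lever isn't pressed far enough. Go back and squeeze harder.

Call:
apply_moves(
  rows="-0.057 0.444 0 0 0 0.04 0.7;-0.03 0.222 0 0 0 0.02 0.75;0 0 0 0 0 0 0.8;0 0 0 0 0 0 0.85;0 0 0 0 0 0 0.85;0 0 0 0 0 0 0.85",
  grip_force=60,
)

```text
time_s: 21.22
eef_pos: [0.5011, -0.0905, 0.2351]
orientation: [[-0.945, 0.328, 0.0], [0.328, 0.945, 0.0], [-0.0, 0.0, -1.0]]
force: [2.1, 2.4, -1.1]
width: 0.149
gripper_force: 59.8
```

```bash
python3 lev.py .075; python3 st.py; python3 cap.py
```

```text
[ 0.5011 -0.0905  0.2351] yaw -0.334 w 12.7 g 59.8 F [ 2.1  2.4 -1.1] red px 378
239 280 290 tool xy outer [20.5  2. ] inner [20.5  6.3] runs [(299, 382, np.float64(10.3), np.float64(46.8))]
247 280 291 tool xy outer [16.7  2. ] inner [16.7  6.8] runs [(299, 379, np.float64(10.4), np.float64(45.8))]
256 282 292 tool xy outer [12.3  2.9] inner [12.3  7.3] runs [(293, 560, np.float64(7.8), np.float64(127.2))]
265 283 290 tool xy outer [7.9 3.3] inner [7.9 6.5] runs [(245, 256, np.float64(-13.8), np.float64(-8.8)), (261, 282, np.float64(-6.6), np.float64(2.9)), (294, 305, np.float64(8.3), np.float64(13.3)), (319, 560, np.float64(19.6), np.float64(128.3))]
274 285 290 tool xy outer [3.4 4.3] inner [3.4 6.6] runs [(243, 255, np.float64(-14.8), np.float64(-9.4)), (262, 284, np.float64(-6.2), np.float64(3.8)), (295, 307, np.float64(8.8), np.float64(14.3)), (321, 560, np.float64(20.7), np.float64(129.5))]
283 287 290 tool xy outer [-1.1  5.2] inner [-1.1  6.6] runs [(241, 254, np.float64(-15.9), np.float64(-9.9)), (264, 286, np.float64(-5.3), np.float64(4.8)), (296, 309, np.float64(9.4), np.float64(15.3)), (324, 560, np.float64(22.2), np.float64(130.6))]
21.2667 pos [ 0.5011 -0.0905  0.2352] yaw -0.3342 z [ 2.e-04  1.e-04 -1.e+00] F [ 1.4  1.7 -0.3] T [ 0.4  -0.32  0.93] q [-0.27  0.5   0.46  2.06 -0.36  0.66  1.67] w 12.9 59.953953785516205
S in tool ex,ey mm 160.5 -8.3 F ex,ey 0.8 2.1 M_S 0.59
scene 95 ((652.539794921875, -150.3681640625), (19.44266128540039, 27.193395614624023), 60.9591178894043) pca dir -0.572
```

The twist reading (+0.93 N m) shows the wedge couple of the pads holds the handle shut. Reopen, turn the tool to the handle's face, pinch again.

Call:
apply_moves(
  rows="0 0 0 0 0 0 0.5;0 0 0 0 0 0 0.15;0 0 0 0 0 0 0.15;0 0 0 0 0 -0.1 0.15;0 0 0 0 0 -0.1 0.15;0 0 0 0 0 0 0.15;0 0 0 0 0 0 0.15",
  grip_force=28,
)

```text
time_s: 21.9
eef_pos: [0.5009, -0.0909, 0.2351]
orientation: [[-0.99, 0.138, -0.0], [0.138, 0.99, 0.0], [0.0, 0.0, -1.0]]
force: [-0.2, -0.1, -0.8]
width: 0.423
gripper_force: 0.0
```

```bash
python3 lev.py .075; python3 st.py; python3 cap.py
```

```text
[ 0.5009 -0.0909  0.2351] yaw -0.139 w 35.9 g 0.0 F [-0.2 -0.1 -0.8] red px 1245
244 300 309 tool xy outer [18.2 10.8] inner [18.2 14.8] runs [(294, 299, np.float64(8.1), np.float64(10.3)), (310, 378, np.float64(15.2), np.float64(45.3))]
262 294 309 tool xy outer [9.5 8.3] inner [ 9.5 15. ] runs [(239, 276, np.float64(-16.4), np.float64(0.2)), (285, 293, np.float64(4.2), np.float64(7.8)), (320, 332, np.float64(20.0), np.float64(25.4)), (338, 370, np.float64(28.1), np.float64(42.5)), (391, 560, np.float64(51.9), np.float64(128.0))]
280 288 303 tool xy outer [0.5 5.7] inner [ 0.5 12.5] runs [(239, 247, np.float64(-16.7), np.float64(-13.1)), (253, 283, np.float64(-10.3), np.float64(3.4)), (326, 339, np.float64(23.1), np.float64(29.0)), (351, 560, np.float64(34.5), np.float64(130.3))]
298 282 297 tool xy outer [-8.8  3. ] inner [-8.9 10. ] runs [(253, 277, np.float64(-10.5), np.float64(0.6)), (367, 395, np.float64(42.6), np.float64(55.6))]
316 278 291 tool xy outer [-18.5   1.1] inner [-18.5   7.3] runs [(248, 277, np.float64(-13.1), np.float64(0.7)), (304, 317, np.float64(13.5), np.float64(19.6))]
334 278 282 tool xy outer [-28.6   1.1] inner [-28.6   3.1] runs [(256, 277, np.float64(-9.5), np.float64(0.7)), (295, 321, np.float64(9.4), np.float64(21.9))]
21.95 pos [ 0.5009 -0.0908  0.2351] yaw -0.1392 z [-2.e-04  2.e-04 -1.e+00] F [ 0.1  0.4 -0.2] T [-0.03 -0.01  0.05] q [-0.23  0.49  0.41  2.06 -0.31  0.65  1.82] w 36.3 0.0
S in tool ex,ey mm 156.0 -38.9 F ex,ey -0.0 0.4 M_S -0.02
scene 96 ((652.5260009765625, -150.2919921875), (20.2659854888916, 26.821857452392578), 63.84649658203125) pca dir -0.532
```

Call:
apply_moves(
  rows="0 0.2 0 0 0 0 0.2;0 0 0 0 0 0 0.3;0 0 0 0 0 0 0.4;0 0 0 0 0 0 0.5;0 0 0 0 0 0 0.6;0 0 0 0 0 0 0.7;0 0 0 0 0 0 0.7",
  grip_force=28,
)

```text
time_s: 22.58
eef_pos: [0.5016, -0.0894, 0.2353]
orientation: [[-0.991, 0.136, 0.001], [0.136, 0.991, -0.001], [-0.001, -0.001, -1.0]]
force: [2.0, -4.3, 1.1]
width: 0.166
gripper_force: 27.2
```

```bash
python3 lev.py .075; python3 st.py; python3 cap.py
```

```text
[ 0.5016 -0.0894  0.2353] yaw -0.136 w 14.1 g 27.2 F [ 2.  -4.3  1.1] red px 622
239 285 294 tool xy outer [20.5  4.1] inner [20.5  8.1] runs [(295, 385, np.float64(8.6), np.float64(48.2))]
253 283 295 tool xy outer [13.8  3.3] inner [13.8  8.7] runs [(260, 282, np.float64(-7.0), np.float64(2.9)), (296, 383, np.float64(9.1), np.float64(47.9))]
267 283 291 tool xy outer [6.9 3.4] inner [6.9 7. ] runs [(243, 255, np.float64(-14.7), np.float64(-9.3)), (260, 282, np.float64(-7.1), np.float64(2.9)), (296, 307, np.float64(9.2), np.float64(14.2)), (321, 378, np.float64(20.5), np.float64(46.3))]
282 283 291 tool xy outer [-0.7  3.4] inner [-0.7  7.1] runs [(240, 253, np.float64(-16.3), np.float64(-10.4)), (261, 282, np.float64(-6.7), np.float64(2.9)), (298, 311, np.float64(10.3), np.float64(16.3)), (325, 556, np.float64(22.7), np.float64(128.7))]
296 283 288 tool xy outer [-8.   3.4] inner [-8.   5.8] runs [(261, 282, np.float64(-6.8), np.float64(3.0)), (335, 359, np.float64(27.7), np.float64(38.8))]
311 283 286 tool xy outer [-16.    3.5] inner [-16.    4.9] runs [(260, 282, np.float64(-7.4), np.float64(3.0))]
22.6333 pos [ 0.5016 -0.0894  0.2353] yaw -0.1359 z [ 0.0012 -0.0011 -1.    ] F [ 1.4 -4.9 -0.1] T [-1.21 -0.34 -0.03] q [-0.23  0.49  0.41  2.06 -0.31  0.65  1.82] w 14.0 27.13274896843359
S in tool ex,ey mm 155.4 -41.0 F ex,ey 2.1 -4.6 M_S 0.6
scene 95 ((652.539794921875, -150.3681640625), (19.44266128540039, 27.193395614624023), 60.9591178894043) pca dir -0.572
```

Call:
apply_moves(
  rows="0.07 -0.21 0 0 0 -0.02 0.7;0.15 -0.42 0 0 0 -0.04 0.7;0 0 0 0 0 0 0.7",
)

```text
time_s: 22.93
eef_pos: [0.4986, -0.0959, 0.2355]
orientation: [[-0.997, 0.074, 0.002], [0.074, 0.997, -0.001], [-0.002, -0.001, -1.0]]
force: [2.9, -4.0, -0.4]
width: 0.16
gripper_force: 30.5
```

```bash
python3 lev.py .075; python3 st.py; python3 cap.py
```

```text
[ 0.4986 -0.0959  0.2355] yaw -0.074 w 13.6 g 30.5 F [ 2.9 -4.  -0.4] red px 585
239 284 294 tool xy outer [20.5  3.8] inner [20.5  8.2] runs [(297, 396, np.float64(9.5), np.float64(53.1))]
252 284 295 tool xy outer [14.2  3.8] inner [14.2  8.7] runs [(261, 283, np.float64(-6.5), np.float64(3.4)), (296, 391, np.float64(9.2), np.float64(51.6))]
266 283 291 tool xy outer [7.4 3.4] inner [7.4 7. ] runs [(244, 255, np.float64(-14.2), np.float64(-9.3)), (261, 282, np.float64(-6.5), np.float64(3.0)), (295, 307, np.float64(8.8), np.float64(14.3)), (320, 386, np.float64(20.1), np.float64(50.0))]
280 283 291 tool xy outer [0.3 3.4] inner [0.3 7.1] runs [(241, 253, np.float64(-15.8), np.float64(-10.3)), (261, 282, np.float64(-6.6), np.float64(3.0)), (297, 310, np.float64(9.9), np.float64(15.8)), (325, 395, np.float64(22.7), np.float64(54.8))]
294 283 288 tool xy outer [-7.   3.5] inner [-7.   5.8] runs [(261, 282, np.float64(-6.7), np.float64(3.0)), (333, 371, np.float64(26.8), np.float64(44.4)), (372, 560, np.float64(44.9), np.float64(132.3))]
308 283 286 tool xy outer [-14.4   3.5] inner [-14.4   5. ] runs [(260, 282, np.float64(-7.3), np.float64(3.1))]
22.9833 pos [ 0.4987 -0.0956  0.2354] yaw -0.0752 z [ 1.8e-03 -8.0e-04 -1.0e+00] F [ 2.5 -3.6 -0.1] T [-0.98 -0.5  -0.26] q [-0.21  0.48  0.39  2.06 -0.3   0.65  1.88] w 13.9 30.88342835661024
S in tool ex,ey mm 155.0 -43.9 F ex,ey 2.8 -3.4 M_S 0.14
scene 95 ((652.539794921875, -150.3681640625), (19.44266128540039, 27.193395614624023), 60.9591178894043) pca dir -0.572
```

Opening now: fixed handle recedes from the hand, spring pushes outward, cap unchanged. Follow the arc.

Call:
apply_moves(
  rows="0.15 -0.42 0 0 0 -0.04 0.7;0.15 -0.42 0 0 0 -0.04 0.7;0.15 -0.42 0 0 0 -0.04 0.7;0.15 -0.42 0 0 0 -0.04 0.7;0 0 0 0 0 0 0.7",
  grip_force=32,
)

```text
time_s: 23.45
eef_pos: [0.4915, -0.1118, 0.235]
orientation: [[-0.996, -0.086, -0.001], [-0.086, 0.996, 0.0], [0.001, 0.0, -1.0]]
force: [0.2, -0.7, -1.9]
width: 0.155
gripper_force: 28.9
```

```bash
python3 lev.py .075; python3 st.py; python3 cap.py
```

```text
[ 0.4915 -0.1118  0.235 ] yaw 0.086 w 13.1 g 28.9 F [ 0.2 -0.7 -1.9] red px 593
238 282 291 tool xy outer [21.1  2.8] inner [21.1  6.8] runs [(306, 560, np.float64(13.4), np.float64(124.9))]
251 281 292 tool xy outer [14.9  2.4] inner [14.9  7.3] runs [(293, 304, np.float64(7.8), np.float64(12.6)), (305, 560, np.float64(13.1), np.float64(126.5))]
265 282 291 tool xy outer [8.1 2.9] inner [8.1 7. ] runs [(244, 256, np.float64(-14.2), np.float64(-8.8)), (260, 281, np.float64(-7.0), np.float64(2.4)), (295, 306, np.float64(8.8), np.float64(13.7)), (319, 560, np.float64(19.6), np.float64(128.2))]
279 283 290 tool xy outer [1.1 3.4] inner [1.1 6.6] runs [(241, 254, np.float64(-15.8), np.float64(-9.9)), (261, 282, np.float64(-6.7), np.float64(2.9)), (296, 309, np.float64(9.3), np.float64(15.3)), (324, 560, np.float64(22.1), np.float64(130.0))]
293 284 290 tool xy outer [-6.1  3.9] inner [-6.1  6.7] runs [(262, 283, np.float64(-6.3), np.float64(3.4)), (333, 560, np.float64(26.6), np.float64(131.9))]
307 286 289 tool xy outer [-13.5   4.9] inner [-13.6   6.3] runs [(263, 284, np.float64(-5.9), np.float64(3.9))]
23.5 pos [ 0.4917 -0.1114  0.235 ] yaw 0.0842 z [-8.e-04  7.e-04 -1.e+00] F [ 0.6  0.5 -1.4] T [-0.17  0.09 -0.04] q [-0.14  0.47  0.34  2.07 -0.26  0.64  2.03] w 13.1 28.78260684607085
S in tool ex,ey mm 154.4 -52.8 F ex,ey 0.7 0.5 M_S -0.15
scene 98 ((652.376220703125, -150.63626098632812), (20.480018615722656, 27.043323516845703), 62.19059371948242) pca dir -0.567
```

```bash
python3 - <<'E'
from h import *
f=dict(np.load("pics/lv.npz"));c=f["color"].astype(int)
for v in(150,200,238):print(v,[(u,*c[v,u]) for u in range(300,560,8)])
# scene camera: rear end of fixed handle & rubber cap
E
python3 - <<'E'
from plant import viewer,readout
from h import *
fs=viewer.grab_frame("scene");np.savez("pics/s8.npz",**fs);S=np.array([.65,-.151])
c=fs["color"].astype(int)
for psi in(-.45,-.5,-.55,-.6,-.65,-.7):
    ex=np.array([np.cos(psi),np.sin(psi)]);ey=np.array([-ex[1],ex[0]])
    o=[]
    for y in (10,14,17,19.5,22,25,28):
        px=proj(fs,[*(S-.12*ex+y/1e3*ey),.088-.009]);o.append(c[int(px[1]),int(px[0])].tolist())
    print(psi,px.round(0),o)
E
```

```text
150 [(300, np.int64(66), np.int64(57), np.int64(57)), (308, np.int64(61), np.int64(57), np.int64(56)), (316, np.int64(66), np.int64(60), np.int64(56)), (324, np.int64(65), np.int64(57), np.int64(56)), (332, np.int64(64), np.int64(60), np.int64(57)), (340, np.int64(66), np.int64(59), np.int64(57)), (348, np.int64(62), np.int64(56), np.int64(53)), (356, np.int64(68), np.int64(60), np.int64(60)), (364, np.int64(60), np.int64(53), np.int64(53)), (372, np.int64(101), np.int64(97), np.int64(97)), (380, np.int64(97), np.int64(96), np.int64(93)), (388, np.int64(99), np.int64(97), np.int64(94)), (396, np.int64(92), np.int64(91), np.int64(89)), (404, np.int64(94), np.int64(92), np.int64(90)), (412, np.int64(95), np.int64(95), np.int64(95)), (420, np.int64(94), np.int64(92), np.int64(89)), (428, np.int64(95), np.int64(94), np.int64(93)), (436, np.int64(95), np.int64(93), np.int64(91)), (444, np.int64(93), np.int64(95), np.int64(91)), (452, np.int64(123), np.int64(122), np.int64(117)), (460, np.int64(180), np.int64(176), np.int64(171)), (468, np.int64(181), np.int64(179), np.int64(174)), (476, n
[... 4041 characters left out ...]
139, 143, 139], [127, 129, 127], [130, 132, 129]]
-0.5 [272. 244.] [[93, 87, 84], [123, 124, 120], [139, 143, 139], [127, 129, 127], [130, 132, 129], [112, 113, 111], [97, 94, 94]]
-0.55 [275. 245.] [[139, 143, 139], [131, 134, 131], [118, 120, 117], [112, 113, 111], [97, 94, 94], [86, 83, 85], [132, 129, 127]]
-0.6 [277. 246.] [[124, 127, 124], [112, 113, 111], [85, 82, 84], [73, 72, 72], [132, 129, 127], [185, 180, 177], [197, 192, 187]]
-0.65 [279. 247.] [[85, 82, 84], [73, 72, 72], [132, 129, 127], [194, 189, 185], [201, 196, 192], [168, 163, 160], [92, 91, 89]]
-0.7 [282. 248.] [[168, 164, 161], [194, 189, 185], [201, 196, 192], [142, 138, 136], [79, 80, 78], [72, 74, 73], [68, 70, 69]]
```

Fully open (body yaw ≈ −0.66, hand 0.08: spread 0.37 more than locked). Now align the jaws with the flats and lift the drooping end level.

Call:
apply_moves(
  rows="0.1 -0.31 0 0 0 -0.02 0.7;0.2 -0.62 0 0 0 -0.04 0.7;0 0 -0.2 0 0 0 0.7;0 0 -0.2 0 0 0 0.7;0 0 -0.2 0 0 0 0.7;0 0 0 0 0 0 0.7",
  grip_force=32,
)

```text
time_s: 24.1
eef_pos: [0.4901, -0.1204, 0.2414]
orientation: [[-0.99, -0.144, 0.0], [-0.144, 0.99, 0.0], [-0.0, 0.0, -1.0]]
force: [-0.2, 0.8, -1.6]
width: 0.155
gripper_force: 28.8
```

```bash
python3 st.py; python3 cap.py
cat > hd.py <<'E'
from plant import viewer,readout
from h import *
fs=viewer.grab_frame("scene");S=np.array([.65,-.151]);g=fs["color"].astype(int).min(2)
# lateral position of the bright fixed handle in the scene picture for several x, assuming heights
from scipy.ndimage import map_coordinates
for psi in(-.5,-.6,-.66):
    ex=np.array([np.cos(psi),np.sin(psi)]);ey=np.array([-ex[1],ex[0]])
    for x in(-.09,-.12,-.15):
        ys=np.arange(0,45,1.5);px=np.array([proj(fs,[*(S+x*ex+y/1e3*ey),.088]) for y in ys]);v=map_coordinates(g,[px[:,1],px[:,0]],order=1)
        print(psi,x,v.astype(int).tolist())
E
python3 hd.py
```

```text
24.1 pos [ 0.4901 -0.1204  0.2414] yaw 0.1448 z [ 1.e-04  3.e-04 -1.e+00] F [-0.2  0.8 -1.6] T [-0.03  0.21 -0.08] q [-0.11  0.46  0.33  2.06 -0.24  0.65  2.09] w 13.2 28.84502730681561
S in tool ex,ey mm 153.8 -53.4 F ex,ey -0.1 0.8 M_S -0.2
scene 99 ((652.5333862304688, -150.38031005859375), (20.192472457885742, 27.194902420043945), 60.9461669921875) pca dir -0.559
-0.5 -0.09 [76, 57, 53, 67, 79, 88, 89, 88, 89, 87, 84, 80, 72, 60, 41, 60, 109, 153, 180, 188, 191, 187, 170, 130, 90, 73, 67, 68, 93, 115]
-0.5 -0.12 [86, 86, 86, 86, 87, 86, 85, 84, 101, 115, 126, 120, 110, 102, 95, 90, 80, 92, 130, 163, 186, 187, 190, 191, 168, 129, 78, 72, 69, 67]
-0.5 -0.15 [90, 114, 125, 130, 127, 126, 126, 125, 125, 126, 125, 125, 126, 126, 125, 126, 125, 125, 123, 124, 143, 165, 187, 188, 188, 192, 179, 155, 108, 80]
-0.6 -0.09 [88, 88, 89, 87, 81, 72, 62, 53, 45, 66, 133, 175, 198, 190, 189, 192, 169, 133, 81, 69, 70, 84, 103, 121, 127, 127, 125, 126, 127, 126]
-0.6 -0.12 [99, 114, 124, 117, 103, 97, 92, 87, 75, 78, 131, 169, 192, 185, 184, 190, 167, 133, 89, 71, 69, 71, 83, 106, 121, 128, 127, 126, 126, 126]
-0.6 -0.15 [126, 125, 125, 125, 126, 125, 125, 125, 123, 119, 148, 176, 196, 196, 185, 192, 185, 159, 114, 71, 69, 72, 83, 103, 120, 127, 128, 126, 125, 125]
-0.66 -0.09 [83, 74, 63, 54, 47, 45, 106, 165, 193, 196, 187, 190, 181, 156, 110, 69, 67, 77, 94, 111, 121, 127, 127, 125, 126, 126, 125, 125, 125, 126]
-0.66 -0.12 [97, 93, 87, 77, 65, 118, 162, 181, 181, 176, 183, 173, 134, 97, 72, 70, 73, 85, 104, 121, 126, 127, 126, 126, 126, 125, 125, 126, 126, 126]
-0.66 -0.15 [125, 125, 123, 119, 147, 178, 198, 198, 187, 190, 186, 160, 122, 75, 69, 71, 85, 102, 121, 126, 129, 127, 126, 125, 126, 126, 126, 126, 126, 125]
```

```bash
cat > rear.py <<'E'
from plant import viewer,readout
from h import *
from scipy.ndimage import map_coordinates
import sys
psi=float(sys.argv[1]);O=np.array([float(sys.argv[2]),float(sys.argv[3])])
fs=viewer.grab_frame("scene");g=fs["color"].astype(int).min(2)
ex=np.array([np.cos(psi),np.sin(psi)]);ey=np.array([-ex[1],ex[0]])
for z in map(float,sys.argv[4:]):
    xs=np.arange(-220,-150,2.);px=np.array([[proj(fs,[*(O+x/1e3*ex+y/1e3*ey),z]) for x in xs] for y in(20,22,24,26)])
    v=map_coordinates(g,[px[...,1],px[...,0]],order=1).max(0).astype(int);h=np.flatnonzero(v>135)
    print("z",z,"steel from x=",xs[h[0]] if len(h) else None,v.tolist())
E
python3 rear.py -.6 .6526 -.1503 .088 .078 .068
```

```text
z 0.088 steel from x= -180.0 [126, 126, 126, 126, 126, 126, 128, 128, 124, 113, 97, 89, 91, 94, 90, 83, 80, 80, 91, 128, 169, 197, 193, 192, 195, 194, 189, 191, 191, 189, 189, 190, 191, 191, 191]
z 0.078 steel from x= -186.0 [126, 126, 127, 128, 127, 125, 117, 102, 91, 92, 92, 86, 85, 83, 84, 100, 129, 167, 185, 190, 197, 195, 191, 184, 185, 191, 193, 189, 186, 183, 188, 195, 189, 180, 178]
z 0.068 steel from x= -192.0 [128, 127, 125, 120, 110, 102, 97, 97, 99, 103, 105, 108, 116, 129, 161, 170, 176, 183, 186, 183, 172, 170, 172, 177, 177, 175, 166, 169, 172, 173, 163, 164, 169, 169, 161]
```

Level again (rear top at z≈0.088). Pull out along the flats.

Call:
apply_moves(
  rows="0.15 0.13 0 0 0 0 0.7;0.3 0.265 0 0 0 0 0.7;0.3 0.265 0 0 0 0 0.7;0.3 0.265 0 0 0 0 0.7;0 0 0 0 0 0 0.7",
  grip_force=36,
)

```text
time_s: 24.67
eef_pos: [0.4774, -0.1125, 0.241]
orientation: [[-0.989, -0.145, -0.001], [-0.145, 0.989, 0.001], [0.001, 0.001, -1.0]]
force: [-0.3, 0.1, -2.1]
width: 0.157
gripper_force: 29.0
```

```bash
python3 st.py; python3 cap.py
```

```text
24.6667 pos [ 0.4774 -0.1125  0.241 ] yaw 0.1455 z [-1.2e-03  6.0e-04 -1.0e+00] F [-0.3  0.1 -2.1] T [-0.04  0.29  0.02] q [-0.13  0.45  0.33  2.09 -0.24  0.64  2.08] w 13.4 29.029273584019393
S in tool ex,ey mm 165.2 -63.1 F ex,ey -0.3 0.1 M_S 0.03
scene 152 ((657.946044921875, -152.17144775390625), (30.472488403320312, 38.092498779296875), 69.49685668945312) pca dir -0.392
```

Call:
apply_moves(
  rows="0.3 0.265 0 0 0 0 0.8;0.4 0.35 0 0 0 0 0.8;0.5 0.44 0 0 0 0 0.8;0.6 0.53 0 0 0 0 0.8;0.6 0.53 0 0 0 0 0.8;0.6 0.53 0 0 0 0 0.8;0.6 0.53 0 0 0 0 0.8;0 0 -1 0 0 0 0.8;0 0 -1 0 0 0 0.8;0 0 0 0 0 0 0.8",
  grip_force=45,
)

```text
time_s: 25.55
eef_pos: [0.4381, -0.0867, 0.2623]
orientation: [[-0.989, -0.145, 0.002], [-0.145, 0.989, 0.0], [-0.002, -0.0, -1.0]]
force: [2.2, 1.0, -2.5]
width: 0.141
gripper_force: 45.0
```

```bash
python3 st.py
python3 - <<'E'
from plant import viewer
from h import *
f=viewer.grab_frame("scene");c=f["color"];hsv=cv2.cvtColor(c,cv2.COLOR_RGB2HSV)
u,v=proj(f,[.65,-.151,.0945])
for th in (225,240):
    k=((hsv[...,0]>12)&(hsv[...,0]<32)&(hsv[...,1]>120)&(hsv[...,2]>th)).astype(np.uint8)
    k[:,:int(u-14)]=0;k[:,int(u+16):]=0;k[:int(v-14)]=0;k[int(v+14):]=0
    ys,xs=np.nonzero(k);W=np.array([ray(f,x+.5,y+.5,.0945)[:2] for x,y in zip(xs,ys)],np.float32)*1000
    print(th,len(xs),cv2.minAreaRect(W))
E
```

```text
25.55 pos [ 0.4381 -0.0867  0.2623] yaw 0.1454 z [ 2.2e-03  2.0e-04 -1.0e+00] F [ 2.2  1.  -2.5] T [-0.08  0.19  0.01] q [-0.21  0.35  0.36  2.18 -0.2   0.64  2.01] w 12.0 44.97251921799034
S in tool ex,ey mm 200.3 -94.3 F ex,ey 2.3 0.7 M_S -0.33
225 129 ((659.814208984375, -151.1959991455078), (31.95342254638672, 38.02815628051758), 45.434322357177734)
240 27 ((659.663330078125, -149.5032958984375), (27.643550872802734, 36.04133987426758), 57.357887268066406)
```

Call:
apply_moves(
  rows="0.4 0.3 -0.5 0 0 0 0.8;0.47 0.28 0 0 0 0 0.8;0 0 0 0 0 -0.08 0.8;0 0 0 0 0 -0.1 0.8;0 0 0 0 0 -0.1 0.8;0 0 0 0 0 -0.1 0.8;0 0 0 0 0 -0.1 0.8;0 0 0 0 0 -0.07 0.8;0 0 0 0 0 0 0.8;0 0 0 0 0 0 0.8",
)

```text
time_s: 26.43
eef_pos: [0.4281, -0.0824, 0.2658]
orientation: [[-0.77, -0.639, -0.001], [-0.639, 0.77, 0.0], [0.0, 0.001, -1.0]]
force: [0.3, -0.2, -2.3]
width: 0.143
gripper_force: 45.0
```

```bash
python3 st.py|head -1
python3 - <<'E'
from plant import viewer,readout
from h import *
f=viewer.grab_frame("wrist");np.savez("pics/w9.npz",**f);g=viewer.grab_frame("top");np.savez("pics/t9.npz",**g)
o=readout.get_obs();T=o["eef_pos"];zt=T[2]-.169+.016
H=T[:2];psi=-.05
# predict pliers points and test brightness under top & scene cameras
s=viewer.grab_frame("scene")
from scipy.ndimage import map_coordinates
for psi in(-.15,-.1,-.05,0,.05):
    ex=np.array([np.cos(psi),np.sin(psi)]);ey=np.array([-ex[1],ex[0]]);O=H+.152*ex+.060*ey
    for n,fr in(("scene",s),("top",g)):
        a=fr["color"].astype(int).min(2);r=[]
        for x in(-150,-120,-90,-60):
            ys=np.arange(0,42,3);px=np.array([proj(fr,[*(O+x/1e3*ex+y/1e3*ey),zt]) for y in ys]);v=map_coordinates(a,[px[:,1],px[:,0]],order=1);r.append(float((ys*np.clip(v-140,0,None)).sum()/max(1,np.clip(v-140,0,None).sum())))
        print(psi,n,np.round(r,1))
E
```

```text
26.4333 pos [ 0.4281 -0.0824  0.2658] yaw 0.6926 z [-7.e-04  2.e-04 -1.e+00] F [ 0.3 -0.2 -2.3] T [-0.13  0.14  0.03] q [-0.11  0.32  0.22  2.19 -0.12  0.64  2.45] w 12.1 44.96072105015628
-0.15 scene [24.3 26.5 30.5 25.4]
-0.15 top [25.8 27.2 24.9 25.2]
-0.1 scene [23.9 24.  26.8 24.7]
-0.1 top [25.1 26.  23.  21.5]
-0.05 scene [24.  23.4 23.9 24. ]
-0.05 top [23.  25.3 22.6 21.9]
0 scene [24.2 21.9 20.8 20.6]
0 top [24.6 24.8 20.2 22.6]
0.05 scene [24.4 20.8 17.8 15.5]
0.05 top [24.  23.7 20.5 17.9]
```

Held as predicted (body yaw ≈ −0.05). Lower onto the mat.

Call:
apply_moves(
  rows="0 0 1 0 0 0 0.8;0 0 2 0 0 0 0.8;0 0 2 0 0 0 0.8;0 0 1.5 0 0 0 0.8;0 0 0.7 0 0 0 0.8;0 0 0.3 0 0 0 0.8;0 0 0 0 0 0 0.8;0 0 0 0 0 0 0.8",
)

```text
time_s: 27.25
eef_pos: [0.4289, -0.0825, 0.1916]
orientation: [[-0.768, -0.64, 0.001], [-0.64, 0.768, -0.0], [-0.0, -0.0, -1.0]]
force: [0.5, -0.2, -2.2]
width: 0.146
gripper_force: 44.9
```

```bash
python3 st.py|head -1
cat > jaw.py <<'E'
# height of jaw tips: scene-camera search along pliers axis for the bright end, at assumed heights
import sys
from plant import viewer,readout
from h import *
from scipy.ndimage import map_coordinates
psi=float(sys.argv[1]);T=readout.get_obs()["eef_pos"];ex=np.array([np.cos(psi),np.sin(psi)]);ey=np.array([-ex[1],ex[0]]);O=T[:2]+.152*ex+.060*ey
for nm in("scene","top"):
    s=viewer.grab_frame(nm);a=s["color"].astype(int).min(2)
    for z in map(float,sys.argv[2:]):
        out=[]
        for lo,hi,yr in((-25,40,np.arange(4,20,2)),(-215,-150,np.arange(18,34,2))):
            xs=np.arange(lo,hi,2.);px=np.array([[proj(s,[*(O+x/1e3*ex+y/1e3*ey),z]) for x in xs] for y in yr])
            v=map_coordinates(a,[px[...,1],px[...,0]],order=1).max(0)>150;h=xs[v];out.append((h.min(),h.max()) if len(h) else None)
        print(nm,z,"jaw end",out[0],"rear steel",out[1])
E
python3 jaw.py -.05 .044 .036 .028
```

```text
27.25 pos [ 0.4289 -0.0825  0.1916] yaw 0.6947 z [ 6.e-04 -1.e-04 -1.e+00] F [ 0.5 -0.2 -2.2] T [-0.13  0.09  0.02] q [-0.06  0.47  0.16  2.24 -0.17  0.44  2.51] w 12.4 44.92711143800989
scene 0.044 jaw end (np.float64(-25.0), np.float64(13.0)) rear steel (np.float64(-177.0), np.float64(-151.0))
scene 0.036 jaw end (np.float64(-25.0), np.float64(-19.0)) rear steel (np.float64(-181.0), np.float64(-151.0))
scene 0.028 jaw end None rear steel (np.float64(-187.0), np.float64(-151.0))
top 0.044 jaw end (np.float64(-25.0), np.float64(15.0)) rear steel (np.float64(-191.0), np.float64(-151.0))
top 0.036 jaw end (np.float64(-25.0), np.float64(17.0)) rear steel (np.float64(-189.0), np.float64(-151.0))
top 0.028 jaw end (np.float64(-25.0), np.float64(21.0)) rear steel (np.float64(-189.0), np.float64(-151.0))
```

```bash
python3 jaw.py -.05 .06 .056 .052 .048 .04 | grep scene; python3 jaw.py -.03 .052 .044 .036| grep scene
```

```text
scene 0.06 jaw end (np.float64(-25.0), np.float64(23.0)) rear steel (np.float64(-163.0), np.float64(-151.0))
scene 0.056 jaw end (np.float64(-25.0), np.float64(21.0)) rear steel (np.float64(-167.0), np.float64(-151.0))
scene 0.052 jaw end (np.float64(-25.0), np.float64(19.0)) rear steel (np.float64(-169.0), np.float64(-151.0))
scene 0.048 jaw end (np.float64(-25.0), np.float64(17.0)) rear steel (np.float64(-173.0), np.float64(-151.0))
scene 0.04 jaw end (np.float64(-25.0), np.float64(-7.0)) rear steel (np.float64(-177.0), np.float64(-151.0))
scene 0.052 jaw end (np.float64(-25.0), np.float64(21.0)) rear steel (np.float64(-167.0), np.float64(-151.0))
scene 0.044 jaw end (np.float64(-25.0), np.float64(17.0)) rear steel (np.float64(-173.0), np.float64(-151.0))
scene 0.036 jaw end (np.float64(-25.0), np.float64(13.0)) rear steel (np.float64(-179.0), np.float64(-151.0))
```

Nearly level (nose up at most ~0.03 rad). Creep down.

Call:
apply_moves(
  rows="0 0 0.4 0 0 0 0.8;0 0 0.4 0 0 0 0.8;0 0 0.3 0 0 0 0.8;0 0 0.2 0 0 0 0.8;0 0 0.1 0 0 0 0.8;0 0 0 0 0 0 0.8",
)

```text
time_s: 28.05
eef_pos: [0.4285, -0.0825, 0.1768]
orientation: [[-0.768, -0.64, -0.001], [-0.64, 0.768, 0.0], [0.0, 0.0, -1.0]]
force: [-0.6, 0.2, -1.0]
width: 0.137
gripper_force: 45.3
```

Call:
apply_moves(
  rows="0 0 0.1 0 0 0 0.8;0 0 0.1 0 0 0 0.8;0 0 0 0 0 0 0.8",
)

```text
time_s: 28.3
eef_pos: [0.4285, -0.0827, 0.1756]
orientation: [[-0.768, -0.64, 0.0], [-0.64, 0.768, 0.0], [-0.0, 0.0, -1.0]]
force: [-4.1, -1.1, 12.8]
width: 0.147
gripper_force: 45.8
```

Contact felt (13 N). Relieve slightly and loosen the pinch slowly so the pliers settle.

Call:
apply_moves(
  rows="0 0 -0.05 0 0 0 0.73;0 0 0 0 0 0 0.72;0 0 0 0 0 0 0.71;0 0 0 0 0 0 0.70;0 0 0 0 0 0 0.69;0 0 0 0 0 0 0.68;0 0 0 0 0 0 0.67;0 0 0 0 0 0 0.66;0 0 0 0 0 0 0.65;0 0 0 0 0 0 0.64;0 0 0 0 0 0 0.62;0 0 0 0 0 0 0.60",
)

```text
time_s: 29.3
eef_pos: [0.429, -0.0823, 0.1756]
orientation: [[-0.768, -0.641, 0.001], [-0.641, 0.768, 0.0], [-0.001, -0.0, -1.0]]
force: [-0.1, 0.2, 1.5]
width: 0.196
gripper_force: 1.5
```

```bash
python3 st.py|head -1; python3 jaw.py -.04 .036 .03 .024 .019|grep scene; python3 lev.py .015
```

```text
29.3 pos [ 0.429  -0.0823  0.1756] yaw 0.6954 z [ 8.e-04  1.e-04 -1.e+00] F [-0.1  0.2  1.5] T [ 0.04  0.08 -0.04] q [-0.05  0.5   0.15  2.25 -0.19  0.4   2.52] w 16.7 1.5198566112667322
scene 0.036 jaw end (np.float64(-25.0), np.float64(17.0)) rear steel (np.float64(-175.0), np.float64(-151.0))
scene 0.03 jaw end (np.float64(-25.0), np.float64(-7.0)) rear steel (np.float64(-179.0), np.float64(-151.0))
scene 0.024 jaw end (np.float64(-25.0), np.float64(-25.0)) rear steel (np.float64(-183.0), np.float64(-151.0))
scene 0.019 jaw end None rear steel (np.float64(-187.0), np.float64(-151.0))
[ 0.429  -0.0823  0.1756] yaw 0.695 w 17.1 g 1.5 F [0.2 1.4 2. ] red px 849
239 284 294 tool xy outer [20.5  3.8] inner [20.5  8.3] runs [(251, 278, np.float64(-10.7), np.float64(1.2)), (379, 462, np.float64(45.8), np.float64(82.4))]
255 283 296 tool xy outer [12.9  3.4] inner [12.9  9.3] runs [(242, 253, np.float64(-14.9), np.float64(-10.0)), (255, 280, np.float64(-9.1), np.float64(2.1)), (297, 309, np.float64(9.7), np.float64(15.1)), (359, 475, np.float64(37.5), np.float64(89.5))]
272 282 294 tool xy outer [4.4 3. ] inner [4.4 8.5] runs [(238, 251, np.float64(-17.0), np.float64(-11.1)), (257, 281, np.float64(-8.4), np.float64(2.6)), (300, 312, np.float64(11.2), np.float64(16.7)), (338, 489, np.float64(28.6), np.float64(97.4))]
289 282 293 tool xy outer [-4.3  3.1] inner [-4.3  8.2] runs [(242, 249, np.float64(-15.5), np.float64(-12.2)), (258, 281, np.float64(-8.0), np.float64(2.6)), (302, 308, np.float64(12.4), np.float64(15.1)), (334, 503, np.float64(27.2), np.float64(105.6))]
306 284 291 tool xy outer [-13.3   4.1] inner [-13.3   7.4] runs [(256, 283, np.float64(-9.1), np.float64(3.6))]
323 286 289 tool xy outer [-22.6   5.1] inner [-22.7   6.5] runs [(255, 285, np.float64(-9.8), np.float64(4.6)), (290, 296, np.float64(7.0), np.float64(9.9))]
```

Call:
apply_moves(
  rows="0 0 0 0 0 0 0.57;0 0 0 0 0 0 0.54;0 0 0 0 0 0 0.51;0 0 0 0 0 0 0.48;0 0 0 0 0 0 0.44;0 0 0 0 0 0 0.40;0 0 0 0 0 0 0.36;0 0 0 0 0 0 0.32;0 0 0 0 0 0 0.28;0 0 0 0 0 0 0.24;0 0 0 0 0 0 0.2;0 0 0 0 0 0 0.15;0 0 0 0 0 0 0.15",
)

```text
time_s: 30.53
eef_pos: [0.4287, -0.0824, 0.1756]
orientation: [[-0.768, -0.64, 0.0], [-0.64, 0.768, 0.0], [-0.0, -0.0, -1.0]]
force: [0.1, -0.7, 0.4]
width: 0.425
gripper_force: 0.0
```

```bash
python3 st.py|head -1; python3 lev.py .015
```

```text
30.5333 pos [ 0.4287 -0.0824  0.1756] yaw 0.6951 z [ 1.e-04  0.e+00 -1.e+00] F [ 0.1 -0.7  0.4] T [0.01 0.02 0.03] q [-0.05  0.5   0.15  2.25 -0.18  0.4   2.52] w 36.1 0.0
[ 0.4287 -0.0824  0.1756] yaw 0.695 w 36.1 g 0.0 F [ 0.1 -0.7  0.4] red px 1187
240 295 305 tool xy outer [20.1  8.7] inner [20.1 13.1] runs [(242, 269, np.float64(-14.7), np.float64(-2.8)), (378, 461, np.float64(45.4), np.float64(82.1))]
258 291 305 tool xy outer [11.4  7.1] inner [11.4 13.4] runs [(245, 272, np.float64(-13.6), np.float64(-1.5)), (319, 331, np.float64(19.7), np.float64(25.1)), (356, 476, np.float64(36.3), np.float64(90.3))]
276 287 301 tool xy outer [2.5 5.4] inner [ 2.5 11.8] runs [(249, 275, np.float64(-12.0), np.float64(-0.1)), (324, 338, np.float64(22.3), np.float64(28.7)), (349, 491, np.float64(33.7), np.float64(98.7))]
294 283 296 tool xy outer [-6.8  3.6] inner [-6.9  9.6] runs [(238, 278, np.float64(-17.4), np.float64(1.3)), (297, 312, np.float64(10.1), np.float64(17.1)), (328, 333, np.float64(24.5), np.float64(26.9)), (366, 452, np.float64(42.3), np.float64(82.3))]
312 280 292 tool xy outer [-16.5   2.2] inner [-16.5   7.9] runs [(234, 279, np.float64(-19.6), np.float64(1.7)), (293, 317, np.float64(8.4), np.float64(19.8))]
330 281 286 tool xy outer [-26.5   2.7] inner [-26.5   5.1] runs [(230, 280, np.float64(-21.9), np.float64(2.2)), (288, 320, np.float64(6.1), np.float64(21.6))]
```

Lever sprung back, pads clear of it on both sides. Rise straight up, then check.

Call:
apply_moves(
  rows="0 0 -0.4 0 0 0 0.15;0 0 -0.8 0 0 0 0.15;0 0 -1.5 0 0 0 0.15;0 0 -2 0 0 0 0.15;0 0 -3 0 0 0 0.15;0 0 -3 0 0 0 0.15;0 0 -3 0 0 0 0.15;0 0 -3 0 0 0 0.15;3 0 -3 0 0 0 0.15;3 0 -2 0 0 0 0.15;0 0 0 0 0 0 0.15;0 0 0 0 0 0 0.15",
)

```text
time_s: 31.58
eef_pos: [0.382, -0.1216, 0.3939]
orientation: [[-0.77, -0.639, 0.004], [-0.639, 0.77, 0.0], [-0.003, -0.002, -1.0]]
force: [0.2, 0.7, 0.7]
width: 0.422
gripper_force: 0.0
```

```bash
python3 st.py|head -1
python3 - <<'E'
from red import *
fs={n:viewer.grab_frame(n) for n in("wrist","scene","top")}
for n in fs:np.savez(f"pics/f_{n}.npz",**fs[n])
P=[.425,-.08,.015];b={n:blob(fs[n],P,60 if n=="wrist" else 20) for n in fs}
for n in b:print(n,b[n] and (b[n][0],[q.round(1).tolist() for q in b[n][1:]]))
for a,c in(("wrist","scene"),("top","scene"),("wrist","top")):
    if b[a] and b[c]:
        for i in(1,2,3):print(a,c,i,*tri(fs[a],b[a][i],fs[c],b[c][i]))
# bright pliers mask in wrist & scene -> outline at z=.019
from scipy.ndimage import label
for n in("wrist","scene","top"):
    c=fs[n]["color"].astype(int);m=(c.min(2)>155);l,k=label(m,np.ones((3,3)));u,v=proj(fs[n],[.47,-.015,.019])
    best=None
    for i in range(1,k+1):
        ys,xs=np.nonzero(l==i)
        if len(xs)<25: continue
        W=np.array([ray(fs[n],x+.5,y+.5,.019)[:2] for x,y in zip(xs[::max(1,len(xs)//400)],ys[::max(1,len(xs)//400)])])
        if np.linalg.norm(W.mean(0)-[.5,-.035])<.11: print(n,i,len(xs),"x",W[:,0].min().round(3),W[:,0].max().round(3),"y",W[:,1].min().round(3),W[:,1].max().round(3),"at xmax",W[W[:,0].argmax()].round(3),"at xmin",W[W[:,0].argmin()].round(3))
E
```

```text
31.5833 pos [ 0.382  -0.1216  0.3939] yaw 0.6926 z [ 3.7e-03  3.0e-04 -1.0e+00] F [0.2 0.7 0.7] T [0.02 0.03 0.04] q [-0.1   0.07  0.29  2.11 -0.02  0.96  2.47] w 35.9 0.0
wrist (183, [[283.1, 237.1], [286.1, 220.6], [280.0, 254.2]])
scene (26, [[252.0, 217.3], [247.5, 215.0], [258.0, 220.5]])
top (18, [[304.7, 219.1], [302.0, 214.5], [307.0, 223.5]])
wrist scene 1 [ 0.425  -0.0749  0.0164] 0.001
wrist scene 2 [ 0.4087 -0.0829  0.0091] 0.0004
wrist scene 3 [ 0.443  -0.0646  0.02  ] 0.0007
top scene 1 [ 0.424  -0.0744  0.0144] 0.0013
top scene 2 [ 0.4335 -0.0759  0.0402] 0.0261
top scene 3 [ 0.4163 -0.0708 -0.0139] 0.0271
wrist top 1 [ 0.4246 -0.074   0.0157] 0.0012
wrist top 2 [ 0.4413 -0.0658 -0.0768] 0.0259
wrist top 3 [ 0.408  -0.0819  0.0951] 0.0213
wrist 8 10228 x 0.358 0.597 y -0.107 0.065 at xmax [ 0.597 -0.021] at xmin [ 0.358 -0.053]
scene 43 382 x 0.4 0.594 y -0.041 0.008 at xmax [ 0.594 -0.001] at xmin [ 0.4   -0.001]
scene 45 185 x 0.416 0.529 y -0.108 -0.032 at xmax [ 0.529 -0.038] at xmin [ 0.416 -0.104]
top 17 1656 x 0.359 0.612 y -0.108 0.068 at xmax [0.612 0.052] at xmin [ 0.359 -0.026]
```

Pliers lie flat and open on the mat (rear x=0.400, tip 0.594 at the expected height; grip ≈31 mm from the mat's centre), arm clear. Handing in.

```bash
python3 -c "
from plant import manip
print(manip.sign_off())"
```

```text
the job is handed in; nothing more can be done
None
```

I handed the job in at 31.6 s: the tap was turned clockwise to its stop with the pliers locked on, then they were released and laid flat and open on the mat. I did not re-check the spindle angle after pulling the pliers off, and sign-off returned no verdict.

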